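# Rack gas sample cylinders and close the cradle

## Task

Lay every sample cylinder that is standing on the bench on its side in the V cradle, one to a slot, with its flat base just inside the cradle's front (robot-side) face and its cap pointing away from the robot. Once they are all lying there, lay the straightedge on the bench along the front face, centred and pushed flush against it, so that no cylinder can creep out. Leave the mouse, the reagent jar and the wrench where they are.

Things in the scene. Friction and masses are not known exactly. Their poses are not given: they have to be found in the camera images.
- cyl0: stainless gas sample cylinder: straight body 36 mm diameter and 95 mm long, then a short neck with black cap, 19 mm diameter, to 116 mm overall, about 0.25 kg, centre of mass about 50 mm above the base. Starts standing upright on the bench. Origin: centre of the flat base; +z runs along the cylinder towards the cap. One of the five may be absent.
- cyl1: stainless gas sample cylinder: straight body 36 mm diameter and 95 mm long, then a short neck with black cap, 19 mm diameter, to 116 mm overall, about 0.25 kg, centre of mass about 50 mm above the base. Starts standing upright on the bench. Origin: centre of the flat base; +z runs along the cylinder towards the cap. One of the five may be absent.
- cyl2: stainless gas sample cylinder: straight body 36 mm diameter and 95 mm long, then a short neck with black cap, 19 mm diameter, to 116 mm overall, about 0.25 kg, centre of mass about 50 mm above the base. Starts standing upright on the bench. Origin: centre of the flat base; +z runs along the cylinder towards the cap. One of the five may be absent.
- cyl3: stainless gas sample cylinder: straight body 36 mm diameter and 95 mm long, then a short neck with black cap, 19 mm diameter, to 116 mm overall, about 0.25 kg, centre of mass about 50 mm above the base. Starts standing upright on the bench. Origin: centre of the flat base; +z runs along the cylinder towards the cap. One of the five may be absent.
- cyl4: stainless gas sample cylinder: straight body 36 mm diameter and 95 mm long, then a short neck with black cap, 19 mm diameter, to 116 mm overall, about 0.25 kg, centre of mass about 50 mm above the base. Starts standing upright on the bench. Origin: centre of the flat base; +z runs along the cylinder towards the cap. One of the five may be absent.
- cradle: aluminium cradle fixed to the bench, 100 (x) by 350 (y) mm, 29 mm tall. Five slots along x, 70 mm apart in y, each two 90-degree V saddles at x -50 to -32 and 34 to 50 mm; between them only a 3 mm base plate, with room for fingers. A cylinder in it has its axis 36 mm above the bench. Origin: centre of underside; +x away from the robot (turned up to 15 degrees); flat front face at x -50 mm.
- slot0 (a point): centre of where a cylinder's flat base belongs in this slot: on the axis of the lying cylinder, 36 mm above the bench and 6 mm inside the cradle's front face. Axes as the cradle. The five slots are alike; each takes one cylinder.
- slot1 (a point): centre of where a cylinder's flat base belongs in this slot: on the axis of the lying cylinder, 36 mm above the bench and 6 mm inside the cradle's front face. Axes as the cradle. The five slots are alike; each takes one cylinder.
- slot2 (a point): centre of where a cylinder's flat base belongs in this slot: on the axis of the lying cylinder, 36 mm above the bench and 6 mm inside the cradle's front face. Axes as the cradle. The five slots are alike; each takes one cylinder.
- slot3 (a point): centre of where a cylinder's flat base belongs in this slot: on the axis of the lying cylinder, 36 mm above the bench and 6 mm inside the cradle's front face. Axes as the cradle. The five slots are alike; each takes one cylinder.
- slot4 (a point): centre of where a cylinder's flat base belongs in this slot: on the axis of the lying cylinder, 36 mm above the bench and 6 mm inside the cradle's front face. Axes as the cradle. The five slots are alike; each takes one cylinder.
- straightedge: loose square-section aluminium straightedge, 360 mm long (along y), 30 x 30 mm, about 0.4 kg, its four long faces alike; starts lying on the bench near the robot, away from the cradle. Origin: the middle of the bar, 15 mm above the bench when it lies on it. Flush and centred against the cradle its origin is at about x = -65 mm, y = 0 in the cradle's frame.
- mouse: off-white computer mouse, 100 x 58 x 30 mm, origin centre of underside; leave alone
- reagent: amber jar with black cap, 64 mm diameter, 130 mm tall, origin centre of underside; leave alone
- wrench: steel wrench 160 mm long lying flat on the bench, origin at its underside; leave alone

How it is judged:
By the outcome, as a careful person would: the job done as asked, in the order asked, and still so for the second after the job is handed in, with the robot touching nothing.
Of cyl0, cyl1, cyl2, cyl3, cyl4 only 4 to 5 are there at a start; the rules pass over those that are not, and their reading is None.
At some moment in a run one of straightedge may be knocked a few centimetres aside while the robot is not near it.
Once in a run the grip may slacken for a moment while it holds something.
It also fails if it takes over 208 s, if anything falls off the work surface, if the arm or the gripper's body presses on something with over 40 N, if the wrist force passes 120 N, or if a joint passes its speed limit or range.

## Robot

A 6-joint arm with a two-finger parallel gripper is mounted at the origin on the work surface. World frame = base frame: x ahead of the robot, y to its left, z up, the work surface at z = 0. Lengths are in m, angles in degrees, forces in N, time in s.
With the tool pointing down it reaches from about 0.25 to 0.725 m from the base axis. Payload 9.7 kg.
Tool frame: the origin (TCP) lies between the finger pads; the fingertips stand bot.tcp_to_tips ahead of it and the grasp point (between the pads) lies 2 mm behind it (bot.tcp_to_tips is the distance from the TCP to the fingertips, in m); z points along the fingers, y is the line along which they close (so a half turn about z gives the same grasp; the last joint's range is limited). The gripper opens to 85 mm and grips with 20 to 120 N. Pads are 22 mm wide; open, the fingers measure 114 mm over their backs; the gripper's body (76 mm by 85 mm) begins 54 mm behind the grasp point. The pads swing forward as they close: fully open they stand 13 mm farther back than shut.
Start: joints at [71.963, 4.979, 10.078, 95.1, 0, 90], TCP at [0.17, 0.523, 0.248] pointing down, gripper open.
Joint ranges: [-179.16, 179.16], [-48.56, 103.87], [-65.8, 70.77], [-126.05, 130.52], [-82.76, 87.17], [-180, 180]. Speed limits (degrees/s): [127.2, 127.2, 147.25, 180, 180, 180].

## Interface

Orientations are given as [roll, pitch, yaw] about the fixed x, y, z axes, in that order (R = Rz(yaw) Ry(pitch) Rx(roll)).
In Python, from workcell import sensors, camera, camera_params, bot gives the robot as it stands.
- The arm moves only by the tool apply_moves, never from a script. Its argument "motion" is a list of rows, each an object with "jaw": the opening, from -1 (shut) to 1 (fully open); "xyz": the shift along the tool's x, y, z in mm, a list of three; "twist": the turn about the tool's z in rad. A call has 1 to 5 rows; each row is the pose to reach, as a shift and turn from the pose commanded when the call began, along the tool's axes at that moment; what a row does not reach only later rows make up. A row lasts 1/8 s, in which the tool goes at most 62.5 mm and 10.7 degrees, less where a joint would pass 70% of its speed; a pose out of reach is approached as far as the arm can. A call with a gripper value outside its range is refused whole. The fingers move at their own pace and stop on an object; "grip_force" is the grip in N (left out, the last holds). Time passes only in rows, so rows that repeat a pose let the fingers close. It gives the time, the measured TCP pose, the force, the opening and the grip force at its end, in the units of the state.
- sensors.get_obs(): the state, without advancing time (a new reading comes with each control period).
- camera(name): name is "side" or "top"; returns (picture, depth): 420x560x3 uint8, red, green, blue; 420x560 float32, m along the optical axis (not along the pixel's ray), 0 where there is no reading.
- camera_params(name): a dict with "mtx" (3x3 intrinsics, pixels), "k1" (the pictures are not rectified: a ray, as slopes to the right and down, at radius r is drawn at 1 + k1 r^2 times it, then the intrinsics apply), "rvec" (rotation vector, rad) and "tvec" (3), from world to camera coordinates, as OpenCV has them. Camera axes: x right, y down, z forward; pixel columns grow to the right and rows downward; lengths in m; the calibration is good to about 2 mm. A picture is of the moment at which its call begins. camera_params takes no time and is no camera call.
- bot.job_done(): hands the job in; it is judged then, once.
The state is a dict: "time": time; "q": joint angles; "qd": joint speeds; "joint_efforts": joint torques, N m; "ee_pos": TCP position; "tcp_rot": TCP orientation; "wrist_force": force on the tool from outside, world axes, zero at the start; "torque": the same for the moment, N m; "opening": finger opening in m; "grasp_force": force on a finger pad.
Only numpy, scipy, OpenCV 4.12 (cv2) and the standard library are available. Lean on these libraries where they do the work, as an engineer would, in place of code of your own. Each camera call takes 0.05 s, during which the arm holds its last target. There are 200 camera calls.

## Working session

There is one attempt and no reset: what is moved stays moved. The work goes in short steps, Python scripts to look and compute and a tool call to move; the robot and the scene stay as the last step left them, time stands still between calls to the robot, and variables do not carry over. Pictures are saved under pics/ and viewed, at most 14 in all, crops included, and the job is handed in when it is done.

Besides the shell and the picture viewer there is one more tool, called after "Emit:" by a JSON object that holds its "method" and its "body". apply_moves: Moves the arm, as the interface text tells. Its arguments: {"type":"object","properties":{"motion":{"type":"array","items":{"type":"object","properties":{"jaw":{"type":"number"},"xyz":{"type":"array","items":{"type":"number"}},"twist":{"type":"number"}}}},"grip_force":{"type":"number"}},"required":["motion"]}

```bash
ls; mkdir -p pics
python3 - <<'E'
from workcell import sensors,camera,camera_params,bot
import cv2,numpy as np
for n in("top","side"):
    p,d=camera(n); cv2.imwrite(f"pics/{n}0.png",p[...,::-1]); np.savez(f"{n}0.npz",p=p,d=d)
    c=camera_params(n); print(n,c, -cv2.Rodrigues(np.array(c['rvec'],float))[0].T@np.array(c['tvec']).ravel(), (d>0).mean())
print(sensors.get_obs(),bot.tcp_to_tips)
E
```

```text
pics
top {'mtx': array([[528.26337904,   0.        , 279.26689105],
       [  0.        , 528.26337904, 198.51503998],
       [  0.        ,   0.        ,   1.        ]]), 'k1': -0.16422473363552628, 'rvec': array([ 2.17368767, -2.11582602,  0.16342381]), 'tvec': array([-0.04937243,  0.56368057,  1.42587533])} [ 0.34615385 -0.03324693  1.49411045] 0.9959948979591837
side {'mtx': array([[458.21810514,   0.        , 286.38618199],
       [  0.        , 458.21810514, 218.6494351 ],
       [  0.        ,   0.        ,   1.        ]]), 'k1': -0.02460953412288915, 'rvec': array([ 2.1153016 , -0.58274818,  0.3145317 ]), 'tvec': array([-0.47482346,  0.17602899,  0.94458634])} [ 0.05449687 -0.82169445  0.68595568] 0.9961777210884354
{'time': 0.1, 'q': array([ 7.19648785e+01,  5.00835087e+00,  1.00397811e+01,  9.50982863e+01,
       -6.09410395e-04,  8.99995927e+01]), 'qd': array([-0.05672282, -0.10312436,  0.04826145,  0.03582851,  0.00839508,
        0.02697882]), 'joint_efforts': array([-3.75984182e-04, -5.21563768e+01,  4.65651655e+01,  1.59666315e-02,
       -1.72582963e-05, -1.40762222e-05]), 'ee_pos': array([0.1702297 , 0.52281323, 0.24765713]), 'tcp_rot': array([-1.79933144e+02,  6.08934677e-04,  1.61965287e+02]), 'wrist_force': array([-0.20450069,  0.5664001 , -0.75593375]), 'torque': array([-0.06678128,  0.02487103, -0.01037836]), 'grasp_force': 0.0, 'opening': 0.08530963207713743} 0.017
```

View pics/top0.png

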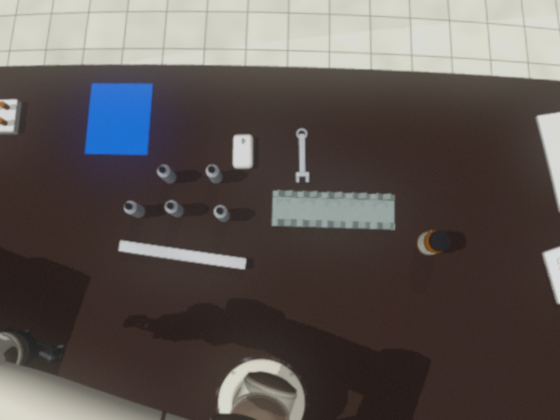

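View pics/side0.png

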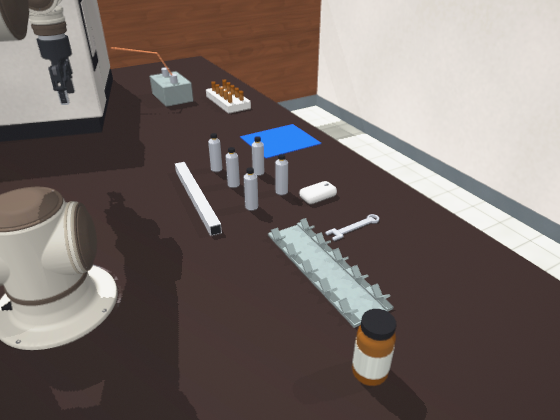

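```bash
cat > h.py <<'E'
from workcell import sensors,camera,camera_params,bot
import cv2,numpy as np
def cloud(n,file=None):
    if file: f=np.load(file); p,d=f['p'],f['d']
    else: p,d=camera(n)
    c=camera_params(n); R=cv2.Rodrigues(np.array(c['rvec'],float))[0]; t=np.array(c['tvec']).ravel()
    v,u=np.mgrid[:420,:560]
    uv=np.stack([u,v],-1).reshape(-1,1,2).astype(float)
    r=cv2.undistortPoints(uv,c['mtx'],np.array([c['k1'],0,0,0.])).reshape(420,560,2)
    P=np.concatenate([r,np.ones((420,560,1))],-1)*d[...,None]
    W=(P-t)@R
    W[d<=0]=np.nan
    return p,d,W
def comps(mask,W,minpix=15):
    n,l,s,_=cv2.connectedComponentsWithStats(mask.astype(np.uint8))
    for i in range(1,n):
        if s[i,4]>=minpix: yield l==i,s[i]
E
python3 - <<'E'
from h import *
np.set_printoptions(precision=4,suppress=True)
for n in("top","side"):
    p,d,W=cloud(n,n+"0.npz")
    z=W[...,2]; ws=(W[...,0]>.15)&(W[...,0]<.85)&(abs(W[...,1])<.5)
    print(n,"bench z",np.nanmedian(z[ws]),np.nanstd(z[ws&(z<.004)&(z>-.01)]))
    for m,s in comps(ws&(z>.008)&(z<.2),W):
        q=W[m]; print(s,"mean",q.mean(0),"zmax",np.percentile(q[:,2],98))
        hi=q[q[:,2]>.1]
        if len(hi)>5: print("   cap",hi.mean(0), "mid", (np.percentile(hi[:,:2],3,0)+np.percentile(hi[:,:2],97,0))/2,len(hi))
        if s[4]>300 and n=="top": r=cv2.minAreaRect(q[:,:2].astype(np.float32)*1000); print("   rect",r)
E
```

```text
top bench z 2.6313282855431894e-05 0.0028030382277010753
[297 128  11   6  15] mean [ 0.7726 -0.097   0.0099] zmax 0.012771883759387115
[233 133  21  36 677] mean [0.7014 0.074  0.0275] zmax 0.03576789129689129
   rect ((705.9931030273438, 73.48551940917969), (106.12157440185547, 58.00613021850586), 2.871701717376709)
[157 164  18  19 231] mean [0.621 0.278 0.083] zmax 0.12028957664702263
   cap [0.6235 0.2819 0.1112] mid [0.6229 0.282 ] 67
[206 164  16  19 215] mean [0.6238 0.1468 0.0827] zmax 0.11922807152711376
   cap [0.6275 0.1498 0.1115] mid [0.627  0.1504] 59
[300 168   9  12  37] mean [ 0.6455 -0.1039  0.0101] zmax 0.013545588117114704
[276 189  50  10 234] mean [ 0.5841 -0.091   0.0179] zmax 0.03223511872173275
[324 191  24   9 112] mean [ 0.5833 -0.192   0.0193] zmax 0.031623554343607876
[352 192  20   8  98] mean [ 0.5836 -0.2624  0.0194] zmax 0.031222808177965067
[370 193  25   8 123] mean [ 0.5826 -0.3283  0.0179] zmax 0.031136055195999577
[165 199  18  18 211] mean [0.5244 0.2515 0.0822] zmax 0.11832323055867204
   cap [0.527  0.2553 0.1106] mid [0.5278 0.2563] 63
[124 
[... 1357 characters left out ...]
0.2521 0.1098] mid [0.5248 0.2545] 59
[275 154  13  39 432] mean [0.6209 0.1396 0.0649] zmax 0.11679878907080321
   cap [0.6244 0.146  0.1095] mid [0.6253 0.1478] 61
[ 175  162   47   72 1013] mean [0.394  0.2018 0.0273] zmax 0.03271667712461711
[300 181  37  22 533] mean [0.6936 0.0633 0.0248] zmax 0.03269461410346715
[298 218  52  53 426] mean [ 0.5808 -0.1258  0.0171] zmax 0.029266610733532837
[333 227  13  12  39] mean [ 0.645  -0.1011  0.009 ] zmax 0.010847978075044508
[ 269  228  128  156 3502] mean [ 0.4536 -0.4008  0.0696] zmax 0.13098790389308046
   cap [ 0.4441 -0.4665  0.1224] mid [ 0.4478 -0.4628] 1218
[349 265  43  45 374] mean [ 0.5799 -0.2983  0.0172] zmax 0.029071468022056526
```

```bash
cat >> h.py <<'E'
def raymap(n):
    c=camera_params(n); R=cv2.Rodrigues(np.array(c['rvec'],float))[0]; t=np.array(c['tvec']).ravel()
    v,u=np.mgrid[:420,:560]
    r=cv2.undistortPoints(np.stack([u,v],-1).reshape(-1,1,2).astype(float),c['mtx'],np.array([c['k1'],0,0,0.])).reshape(420,560,2)
    D=np.concatenate([r,np.ones((420,560,1))],-1)@R
    return -R.T@t, D
def onplane(n,z):
    C,D=raymap(n); return C+D*((z-C[2])/D[...,2])[...,None]
E
python3 - <<'E'
from h import *
np.set_printoptions(precision=4,suppress=True)
for n,(x0,x1,y0,y1) in (("top",(262,405,180,240)),("side",(255,400,210,330))):
    p,d,W=cloud(n,n+"0.npz"); p=p.astype(int); print(n, p[210,300], p[300,330])
    m=(p.sum(-1)>190); b=np.zeros_like(m); b[y0:y1,x0:x1]=1; m&=b
    if n=="side": m&=(W[...,1]>-.37)&(W[...,0]<.61)
    q0=max(comps(m,W),key=lambda a:a[1][4]); print(q0[1])
    m=q0[0]; cv2.imwrite(f"pics/m_{n}.png",m*255)
    q=W[m]; q=q[~np.isnan(q[:,0])]
    q=q[(q[:,2]>-.01)&(q[:,2]<.04)]
    # yaw: line fits of front edge cast on z=0 (bottom of image columns in top)
    r=cv2.minAreaRect(q[:,:2].astype(np.float32)*1000); print("cloud rect",r)
    if n=="top":
        for z,f in((0,max),(.029,min)):
            G=onplane(n,z); e=[]
            for u in range(280,390):
                v=np.where(m[:,u])[0]
                if len(v): e.append(G[f(v),u,:2])
            e=np.array(e); 
            for _ in range(4):
                k=np.polyfit(e[:,1],e[:,0],1); res=e[:,0]-np.polyval(k,e[:,1]); s=abs(res)<max(.002,1.5*res.std()); e=e[s]
            print(z,"x=a*y+b",k,"yaw",-np.degrees(np.arctan(k[0])),res.std(),len(e))
        for z,f in((0.015,max),(.015,min)):
            G=onplane(n,z); print("y ends",[G[v,f(np.where(m[v])[0]),:2] for v in range(195,228,4)])
p=np.load("top0.npz")['p'][150:250,250:410,::-1]
cv2.imwrite("pics/ct.png",cv2.resize(p,None,fx=5,fy=5,interpolation=cv2.INTER_CUBIC))
E
```

```text
top [154 166 162] [60 45 40]
[ 270  189  126   42 4747]
cloud rect ((545.2894897460938, -189.67791748046875), (360.4322814941406, 113.96927642822266), 89.5289306640625)
0 x=a*y+b [0.004  0.4915] yaw -0.2274438450746047 0.000922444437639277 110
0.029 x=a*y+b [0.013  0.5946] yaw -0.7463315525539154 0.0008407878185180748 90
y ends [array([ 0.5881, -0.3648]), array([ 0.5766, -0.3647]), array([ 0.565 , -0.3647]), array([ 0.5535, -0.3646]), array([ 0.542 , -0.3645]), array([ 0.5305, -0.3645]), array([ 0.5191, -0.3645]), array([ 0.5076, -0.3644]), array([ 0.4962, -0.3644])]
y ends [array([ 0.5784, -0.0105]), array([ 0.5669, -0.0108]), array([ 0.5555, -0.0111]), array([ 0.5441, -0.0115]), array([ 0.5327, -0.0118]), array([ 0.5213, -0.0121]), array([ 0.5099, -0.0096]), array([ 0.4986, -0.01  ]), array([ 0.4887, -0.0609])]
side [71 55 53] [126 136 136]
[ 267  218  127  110 5207]
cloud rect ((548.0867919921875, -179.9212646484375), (373.2488708496094, 123.69140625), 89.97364807128906)[ WARN:0@0.133] global loadsave.cpp:1063 imwrite_ Unsupported depth image for selected encoder is fallbacked to CV_8U.
```

View pics/ct.png

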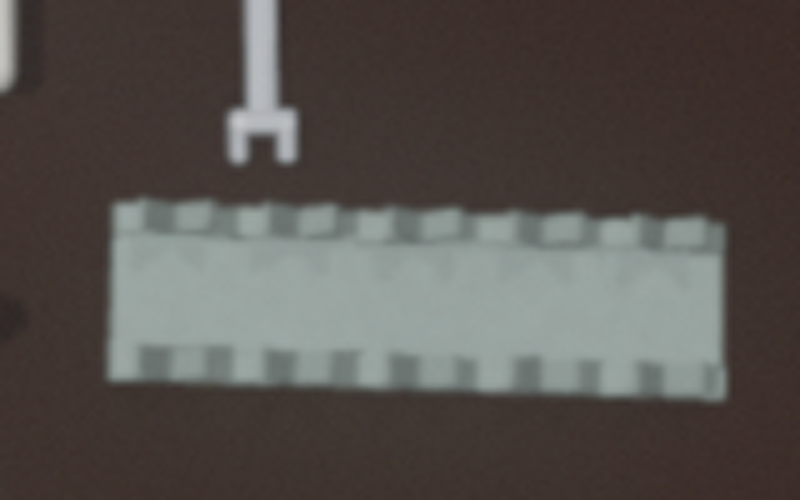

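Emit:
{"method": "apply_moves", "body": {"motion": [{"twist": 0.18},{"twist": 0.36},{"twist": 0.54},{"twist": 0.72},{"twist": 0.9}], "grip_force": 20}}

```text
validation failed for argument at $.mo...
```

Emit:
{"method": "apply_moves", "body": {"motion": [{"twist": 0.18},{"twist": 0.36},{"twist": 0.54},{"twist": 0.72},{"twist": 0.9}]}}

```text
validation failed for argument at $.mo...
```

Emit:
{"method": "apply_moves", "body": {"motion": [{"twist": 0.18},{"twist": 0.36},{"twist": 0.54},{"twist": 0.72},{"twist": 0.9}]}}

```text
validation failed for argument at $.mo...
```

Emit:
{"method": "apply_moves", "body": {"motion": [{"twist": 0.13}]}}

```text
validation failed for argument at $.mo...
```

Run:
```python
from h import *
for z in (.012,.02,.029):
    G=onplane("top",z)
    print(z,[np.round(np.array([np.interp(250+c/5,np.arange(560),G[v,:,k]) for k in(0,1)]),4) for c,v in((187,222),(311,223),(434,224),(557,225),(680,226))])
```

```text
0.012 [array([ 0.5031, -0.0589]), array([ 0.5021, -0.1289]), array([ 0.501 , -0.1986]), array([ 0.4999, -0.2686]), array([ 0.4988, -0.3391])]
0.02 [array([ 0.5022, -0.0587]), array([ 0.5012, -0.1284]), array([ 0.5002, -0.1977]), array([ 0.4991, -0.2673]), array([ 0.498 , -0.3375])]
0.029 [array([ 0.5013, -0.0586]), array([ 0.5003, -0.1278]), array([ 0.4993, -0.1967]), array([ 0.4982, -0.2659]), array([ 0.497 , -0.3356])]
```

Run:
```python
from h import *
p=np.load("side0.npz")['p'][205:335,255:405,::-1]
cv2.imwrite("pics/cs.png",cv2.resize(p,None,fx=4.5,fy=4.5,interpolation=cv2.INTER_CUBIC))
```

```text
(no output)
```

View pics/cs.png

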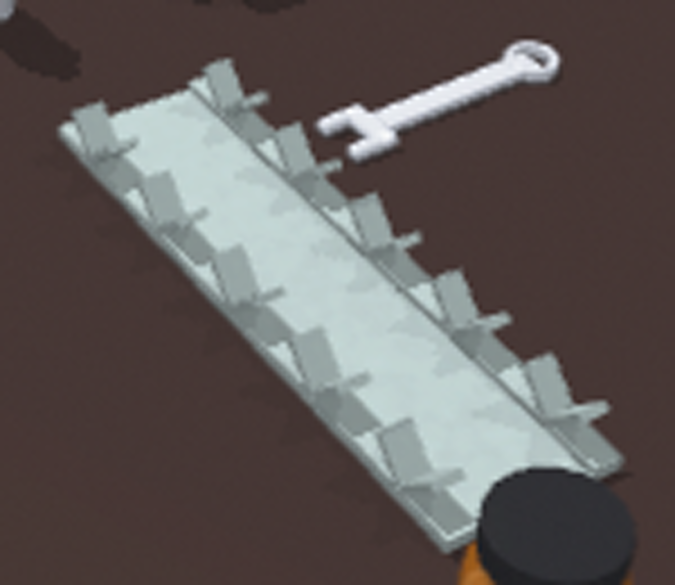

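Emit:
{"method": "apply_moves", "body": {"motion": [{"jaw": 1,"xyz": [0,0,0],"twist": 0.18},{"jaw": 1,"xyz": [0,0,0],"twist": 0.36},{"jaw": 1,"xyz": [0,0,0],"twist": 0.54},{"jaw": 1,"xyz": [0,0,0],"twist": 0.72},{"jaw": 1,"xyz": [0,0,0],"twist": 0.9}], "grip_force": 20}}

```text
time: 0.72
ee_pos: [0.1703, 0.5228, 0.2479]
tcp_rot: [-180.0, 0.0, 110.1]
wrist_force: [0.1, -0.5, -0.4]
opening: 0.0856
grasp_force: 0.0
```

Emit:
{"method": "apply_moves", "body": {"motion": [{"jaw": 1,"xyz": [0,0,0],"twist": 0.18},{"jaw": 1,"xyz": [0,0,0],"twist": 0.36},{"jaw": 1,"xyz": [0,0,0],"twist": 0.54},{"jaw": 1,"xyz": [0,0,0],"twist": 0.72},{"jaw": 1,"xyz": [0,0,0],"twist": 0.9}]}}

```text
time: 1.35
ee_pos: [0.2223, 0.4984, 0.2477]
tcp_rot: [-177.4, 0.2, 64.8]
wrist_force: [-0.8, 0.2, 0.2]
opening: 0.0854
grasp_force: 0.0
```

Emit:
{"method": "apply_moves", "body": {"motion": [{"jaw": 1,"xyz": [0,0,0],"twist": 0.18},{"jaw": 1,"xyz": [0,0,0],"twist": 0.36},{"jaw": 1,"xyz": [0,0,0],"twist": 0.54},{"jaw": 1,"xyz": [0,0,0],"twist": 0.72},{"jaw": 1,"xyz": [0,0,0],"twist": 0.9}]}}

```text
time: 1.98
ee_pos: [0.3297, 0.3964, 0.2479]
tcp_rot: [-168.9, 3.1, 44.6]
wrist_force: [0.3, 0.2, -0.0]
opening: 0.0854
grasp_force: 0.0
```

Emit:
{"method": "apply_moves", "body": {"motion": [{"jaw": 1,"xyz": [0,0,0],"twist": 0.13}]}}

```text
time: 2.1
ee_pos: [0.3514, 0.3703, 0.2482]
tcp_rot: [-167.7, 4.5, 40.2]
wrist_force: [0.2, 0.8, -0.0]
opening: 0.0853
grasp_force: 0.0
```

Emit:
{"method": "apply_moves", "body": {"motion": [{"jaw": 1,"xyz": [60,0,0],"twist": 0},{"jaw": 1,"xyz": [110,40,0],"twist": 0},{"jaw": 1,"xyz": [150,85,0],"twist": 0},{"jaw": 1,"xyz": [180,135,0],"twist": 0},{"jaw": 1,"xyz": [210,180,0],"twist": 0}]}}

```text
time: 2.72
ee_pos: [0.6241, 0.3692, 0.1929]
tcp_rot: [-167.8, 4.5, 40.2]
wrist_force: [-0.2, 0.9, 0.2]
opening: 0.0852
grasp_force: 0.0
```

Run:
```python
from h import *
print(sensors.get_obs())
```

```text
{'time': 2.725, 'q': array([ 26.63183443,  39.51669158,  48.09200451, 105.83273932,
        10.81524275, 166.17903531]), 'qd': array([-22.41826674,  57.75162421,  75.91693063,  21.72853603,
        -2.39592128, -22.77678358]), 'joint_efforts': array([  0.56889793, -91.42824411,  35.25691152,   0.70934404,
         0.51458532,   0.585861  ]), 'ee_pos': array([0.62414912, 0.36924123, 0.19286132]), 'tcp_rot': array([-167.78525973,    4.48530311,   40.24505119]), 'wrist_force': array([-0.21696041,  0.94528161,  0.1837427 ]), 'torque': array([-0.02868307, -0.21109908, -0.00528907]), 'grasp_force': 0.0, 'opening': 0.08518207156165475}
```

```bash
cat >> h.py <<'E'
from scipy.spatial.transform import Rotation as Ro
def to(*targets):
    o=sensors.get_obs(); R=Ro.from_euler('xyz',o['tcp_rot'],degrees=True)
    for t in targets: print(np.round(R.inv().apply(np.array(t)-o['ee_pos'])*1000,1))
def st():
    o=sensors.get_obs(); z=Ro.from_euler('xyz',o['tcp_rot'],degrees=True).as_matrix()[:,2]
    print(round(o['time'],2),np.round(o['ee_pos'],4),np.round(o['tcp_rot'],2),"q",np.round(o['q'],1),"tool z",np.round(z,4))
E
python3 -c "
from h import *
st();to([.62,.33,.25],[.62,.05,.28],[.57,-.329,.28])"
```

```text
2.73 [0.6241 0.3692 0.1929] [-167.79    4.49   40.25] q [ 26.6  39.5  48.1 105.8  10.8 166.2] tool z [-0.195   0.1121 -0.9744]
[-32.9  15.1 -59.3]
[-215.6  220.6 -119.9]
[-497.7  476.5 -152.6]
```

Emit:
{"method": "apply_moves", "body": {"motion": [{"jaw": 1,"xyz": [-33,15,-50],"twist": 0},{"jaw": 1,"xyz": [-80,60,-70],"twist": 0},{"jaw": 1,"xyz": [-120,105,-90],"twist": 0},{"jaw": 1,"xyz": [-160,150,-105],"twist": 0},{"jaw": 1,"xyz": [-200,195,-120],"twist": 0}]}}

```text
time: 3.35
ee_pos: [0.6141, 0.0839, 0.2847]
tcp_rot: [-167.8, 4.5, 40.3]
wrist_force: [0.4, -0.1, -0.4]
opening: 0.0855
grasp_force: 0.0
```

Emit:
{"method": "apply_moves", "body": {"motion": [{"jaw": 1,"xyz": [-43,40,-6],"twist": 0},{"jaw": 1,"xyz": [-86,80,-12],"twist": 0},{"jaw": 1,"xyz": [-129,120,-18],"twist": 0},{"jaw": 1,"xyz": [-172,160,-22],"twist": 0},{"jaw": 1,"xyz": [-215,200,-25],"twist": 0}]}}

```text
time: 3.98
ee_pos: [0.5789, -0.2087, 0.2832]
tcp_rot: [-167.8, 4.4, 40.3]
wrist_force: [0.8, -0.9, 0.1]
opening: 0.0855
grasp_force: 0.0
```

Emit:
{"method": "apply_moves", "body": {"motion": [{"jaw": 1,"xyz": [-43,40,-4],"twist": 0},{"jaw": 1,"xyz": [-82,78,-8],"twist": 0},{"jaw": 1,"xyz": [-82,78,-8],"twist": 0}]}}

```text
time: 4.35
ee_pos: [0.5659, -0.3235, 0.2789]
tcp_rot: [-167.7, 4.5, 40.0]
wrist_force: [1.4, -0.2, 0.1]
opening: 0.0857
grasp_force: 0.0
```

```bash
python3 -c "
from h import *
st();to([.675,-.39,.28])"
```

```text
4.35 [ 0.5659 -0.3235  0.2789] [-167.66    4.52   40.  ] q [-2.980e+01  3.860e+01  5.630e+01  1.208e+02  1.000e-01  1.107e+02] tool z [-0.1964  0.1142 -0.9739]
[ 40.6 117.4 -30.1]
```

Emit:
{"method": "apply_moves", "body": {"motion": [{"jaw": 1,"xyz": [20,58,-15],"twist": 0},{"jaw": 1,"xyz": [40,116,-30],"twist": 0},{"jaw": 1,"xyz": [40,116,-30],"twist": 0}]}}

```text
time: 4.72
ee_pos: [0.5627, -0.32, 0.3017]
tcp_rot: [-165.0, 5.4, 40.5]
wrist_force: [0.0, 0.6, 0.4]
opening: 0.0854
grasp_force: 0.0
```

```bash
python3 -c "
from h import *
st();to([.76,-.44,.28])"
```

```text
4.72 [ 0.5627 -0.32    0.3017] [-164.96    5.45   40.54] q [-2.970e+01  4.620e+01  7.070e+01  1.304e+02  1.000e-01  1.105e+02] tool z [-0.2383  0.1376 -0.9614]
[ 73.6 215.8 -42.7]
```

```bash
python3 -c "
from h import *
to([.55,-.31,.40])"
```

```text
[-12.5 -40.6 -90.1]
```

Emit:
{"method": "apply_moves", "body": {"motion": [{"jaw": 1,"xyz": [-6,-20,-45],"twist": 0},{"jaw": 1,"xyz": [-12,-40,-90],"twist": 0},{"jaw": 1,"xyz": [-12,-40,-90],"twist": 0}]}}

```text
time: 5.1
ee_pos: [0.5505, -0.3101, 0.3587]
tcp_rot: [-169.7, 3.7, 40.1]
wrist_force: [-0.5, -0.0, -0.4]
opening: 0.0854
grasp_force: 0.0
```

```bash
python3 -c "
from h import *
st();to([.53,-.30,.45])"
```

```text
5.1 [ 0.5505 -0.3101  0.3587] [-169.72    3.71   40.14] q [-2.950e+01  4.120e+01  7.070e+01  1.305e+02  1.000e-01  1.107e+02] tool z [-0.1637  0.0954 -0.9819]
[-15.  -36.8 -85.3]
```

Emit:
{"method": "apply_moves", "body": {"motion": [{"jaw": 1,"xyz": [-7,-18,-42],"twist": 0},{"jaw": 1,"xyz": [-15,-37,-85],"twist": 0},{"jaw": 1,"xyz": [-15,-37,-85],"twist": 0}]}}

```text
time: 5.48
ee_pos: [0.5353, -0.3032, 0.4056]
tcp_rot: [-173.8, 2.2, 39.9]
wrist_force: [0.0, -0.4, -1.0]
opening: 0.0851
grasp_force: 0.0
```

```bash
python3 -c "
from h import *
st();to([.51,-.29,.52])"
```

```text
5.47 [ 0.5353 -0.3032  0.4056] [-173.77    2.21   39.89] q [-2.960e+01  3.690e+01  7.070e+01  1.305e+02  1.000e-01  1.106e+02] tool z [-0.099   0.0587 -0.9933]
[ -15.3  -38.6 -110.3]
```

Emit:
{"method": "apply_moves", "body": {"motion": [{"jaw": 1,"xyz": [-7,-18,-42],"twist": 0},{"jaw": 1,"xyz": [-15,-37,-85],"twist": 0},{"jaw": 1,"xyz": [-15,-37,-85],"twist": 0}]}}

```text
time: 5.85
ee_pos: [0.5169, -0.2941, 0.452]
tcp_rot: [-177.9, 0.7, 39.8]
wrist_force: [-0.2, 0.2, -0.2]
opening: 0.085
grasp_force: 0.0
```

```bash
python3 -c "
from h import *
st();to([.505,-.286,.48])"
```

```text
5.85 [ 0.5169 -0.2941  0.452 ] [-177.88    0.67   39.78] q [-2.970e+01  3.250e+01  7.070e+01  1.305e+02  1.000e-01  1.105e+02] tool z [-0.0326  0.0209 -0.9992]
[ -4.3 -14.8 -27.4]
```

Emit:
{"method": "apply_moves", "body": {"motion": [{"jaw": 1,"xyz": [-7,-19,-43],"twist": 0},{"jaw": 1,"xyz": [-7,-19,-43],"twist": 0},{"jaw": 1,"xyz": [-7,-19,-43],"twist": 0}]}}

```text
time: 6.22
ee_pos: [0.508, -0.2889, 0.4721]
tcp_rot: [-179.7, -0.0, 39.8]
wrist_force: [0.4, 0.8, -0.0]
opening: 0.0856
grasp_force: 0.0
```

```bash
python3 -c "
from h import *
st()"
```

```text
6.22 [ 0.508  -0.2889  0.4721] [-1.7974e+02 -2.0000e-02  3.9760e+01] q [-2.970e+01  3.050e+01  7.070e+01  1.304e+02  1.000e-01  1.106e+02] tool z [-0.0026  0.0038 -1.    ]
```

Emit:
{"method": "apply_moves", "body": {"motion": [{"jaw": 1,"xyz": [0,0,40],"twist": -0.1},{"jaw": 1,"xyz": [0,0,80],"twist": -0.28},{"jaw": 1,"xyz": [0,0,120],"twist": -0.46},{"jaw": 1,"xyz": [0,0,160],"twist": -0.64},{"jaw": 1,"xyz": [0,0,200],"twist": -0.82}]}}

```text
time: 6.85
ee_pos: [0.507, -0.2878, 0.27]
tcp_rot: [-179.8, -0.2, 84.9]
wrist_force: [1.1, 0.2, 0.1]
opening: 0.0855
grasp_force: 0.0
```

Emit:
{"method": "apply_moves", "body": {"motion": [{"jaw": 1,"xyz": [0,0,0],"twist": -0.18},{"jaw": 1,"xyz": [0,0,0],"twist": -0.36},{"jaw": 1,"xyz": [0,0,0],"twist": -0.54},{"jaw": 1,"xyz": [0,0,0],"twist": -0.72},{"jaw": 1,"xyz": [0,0,0],"twist": -0.9}]}}

```text
time: 7.48
ee_pos: [0.5074, -0.288, 0.2713]
tcp_rot: [180.0, -0.3, 136.5]
wrist_force: [-0.4, 0.4, 0.2]
opening: 0.0852
grasp_force: 0.0
```

Emit:
{"method": "apply_moves", "body": {"motion": [{"jaw": 1,"xyz": [0,0,0],"twist": -0.18},{"jaw": 1,"xyz": [0,0,0],"twist": -0.36},{"jaw": 1,"xyz": [0,0,0],"twist": -0.54},{"jaw": 1,"xyz": [0,0,0],"twist": -0.72},{"jaw": 1,"xyz": [0,0,0],"twist": -0.72}]}}

```text
time: 8.1
ee_pos: [0.5073, -0.288, 0.2716]
tcp_rot: [179.8, -0.2, 177.3]
wrist_force: [-0.2, 0.7, -0.0]
opening: 0.0853
grasp_force: 0.0
```

```bash
python3 -c "
from h import *
st();to([.5165,.123,.25],[.5165,.123,.064])"
```

```text
8.1 [ 0.5073 -0.288   0.2716] [179.77  -0.21 177.31] q [-29.6  10.6  19.   98.6   0.1 -26.9] tool z [-0.0035  0.0043 -1.    ]
[ 10.1 410.9  23.4]
[  9.4 410.1 209.4]
```

Emit:
{"method": "apply_moves", "body": {"motion": [{"jaw": 1,"xyz": [0,0,0],"twist": -0.04},{"jaw": 1,"xyz": [0,0,0],"twist": -0.04}]}}

```text
time: 8.35
ee_pos: [0.5073, -0.288, 0.2724]
tcp_rot: [179.8, -0.1, 179.4]
wrist_force: [-0.4, 0.2, -0.0]
opening: 0.0855
grasp_force: 0.0
```

```bash
python3 -c "
from h import *
st();to([.516,.1225,.20],[.516,.1225,.066])"
```

```text
8.35 [ 0.5073 -0.288   0.2724] [ 1.7979e+02 -1.4000e-01  1.7945e+02] q [-29.6  10.6  19.   98.6   0.1 -29.1] tool z [-0.0024  0.0037 -1.    ]
[ -4.9 410.3  73.9]
[ -5.3 409.8 207.9]
```

Emit:
{"method": "apply_moves", "body": {"motion": [{"jaw": 1,"xyz": [0,60,0],"twist": 0},{"jaw": 1,"xyz": [0,120,0],"twist": 0},{"jaw": 1,"xyz": [0,180,0],"twist": 0},{"jaw": 1,"xyz": [0,240,0],"twist": 0},{"jaw": 1,"xyz": [0,300,0],"twist": 0}]}}

```text
time: 8.98
ee_pos: [0.5087, 0.0139, 0.2739]
tcp_rot: [179.8, -0.1, 179.4]
wrist_force: [0.1, -0.1, -0.3]
opening: 0.0856
grasp_force: 0.0
```

Emit:
{"method": "apply_moves", "body": {"motion": [{"jaw": 1,"xyz": [-3,60,20],"twist": 0},{"jaw": 1,"xyz": [-5,110,60],"twist": 0},{"jaw": 1,"xyz": [-5,110,70],"twist": 0},{"jaw": 1,"xyz": [-5,110,70],"twist": 0}]}}

```text
time: 9.48
ee_pos: [0.5141, 0.1221, 0.2037]
tcp_rot: [179.9, -0.2, 179.6]
wrist_force: [-0.5, -0.1, 0.7]
opening: 0.0855
grasp_force: 0.0
```

```bash
python3 -c "
from h import *
st();to([.516,.1225,.066])
p,d=camera('top');cv2.imwrite('pics/a1.png',cv2.resize(p[150:290,100:300,::-1],None,fx=4,fy=4,interpolation=2))"
```

```text
9.47 [0.5141 0.1221 0.2037] [179.86  -0.18 179.59] q [13.3  1.4  1.4 90.1  0.2 13.7] tool z [-0.0031  0.0024 -1.    ]
[-2.300e+00  1.000e-01  1.377e+02]
```

View pics/a1.png

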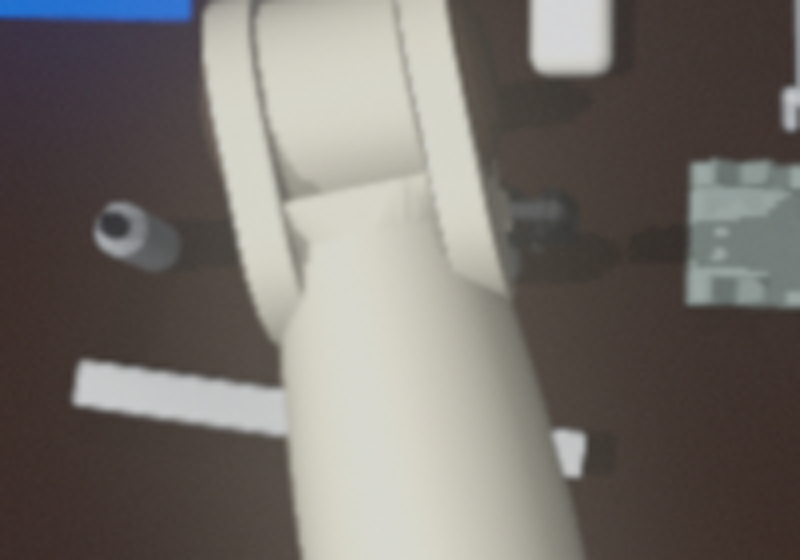

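Emit:
{"method": "apply_moves", "body": {"motion": [{"jaw": 1,"xyz": [-2,0,50],"twist": 0},{"jaw": 1,"xyz": [-2,0,100],"twist": 0},{"jaw": 1,"xyz": [-2,0,138],"twist": 0},{"jaw": 1,"xyz": [-2,0,138],"twist": 0},{"jaw": -1,"xyz": [-2,0,138],"twist": 0}], "grip_force": 40}}

```text
time: 10.15
ee_pos: [0.5176, 0.1221, 0.069]
tcp_rot: [179.8, 0.1, 179.6]
wrist_force: [0.0, 0.3, -1.4]
opening: 0.0695
grasp_force: 0.0
```

Emit:
{"method": "apply_moves", "body": {"motion": [{"jaw": -1,"xyz": [0,0,0],"twist": 0},{"jaw": -1,"xyz": [0,0,0],"twist": 0},{"jaw": -1,"xyz": [0,0,0],"twist": 0}]}}

```text
time: 10.52
ee_pos: [0.5172, 0.1226, 0.0682]
tcp_rot: [179.8, 0.1, 179.7]
wrist_force: [0.7, -1.8, 6.1]
opening: 0.0355
grasp_force: 39.3
```

Emit:
{"method": "apply_moves", "body": {"motion": [{"jaw": -1,"xyz": [0,0,-15],"twist": 0},{"jaw": -1,"xyz": [0,0,-45],"twist": 0},{"jaw": -1,"xyz": [0,0,-45],"twist": 0}]}}

```text
time: 10.9
ee_pos: [0.5177, 0.1229, 0.1143]
tcp_rot: [179.8, 0.2, 179.7]
wrist_force: [0.1, -0.1, -3.9]
opening: 0.0353
grasp_force: 40.3
```

```bash
python3 -c "
from h import *
st();to([.32,-.049,.106],[.32,-.049,.066])
p,d=camera('side');cv2.imwrite('pics/a2.png',cv2.resize(p[90:260,150:350,::-1],None,fx=3,fy=3,interpolation=2))"
```

```text
10.9 [0.5177 0.1229 0.1143] [1.7976e+02 1.6000e-01 1.7967e+02] q [13.3  1.8 -8.1 79.9  0.2 13.6] tool z [ 0.0029  0.0041 -1.    ]
[ 196.7 -173.1    7. ]
[ 196.8 -173.2   47. ]
```

View pics/a2.png

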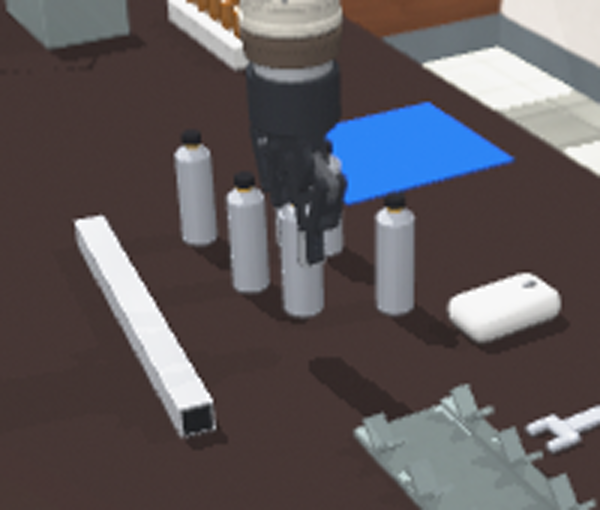

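Emit:
{"method": "apply_moves", "body": {"motion": [{"jaw": -1,"xyz": [30,-30,-10],"twist": 0},{"jaw": -1,"xyz": [75,-70,-10],"twist": 0},{"jaw": -1,"xyz": [120,-110,-10],"twist": 0},{"jaw": -1,"xyz": [160,-145,-10],"twist": 0},{"jaw": -1,"xyz": [197,-173,0],"twist": 0}]}}

```text
time: 11.58
ee_pos: [0.3169, -0.0501, 0.1105]
tcp_rot: [179.8, -0.1, 179.7]
wrist_force: [-0.1, -0.7, -3.2]
opening: 0.035
grasp_force: 40.6
```

Emit:
{"method": "apply_moves", "body": {"motion": [{"jaw": -1,"xyz": [0,0,20],"twist": 0},{"jaw": -1,"xyz": [0,0,40],"twist": 0},{"jaw": -1,"xyz": [0,0,46],"twist": 0},{"jaw": -1,"xyz": [0,0,46],"twist": 0}]}}

```text
time: 12.08
ee_pos: [0.3188, -0.0497, 0.0668]
tcp_rot: [179.9, 0.0, 179.6]
wrist_force: [-6.7, -2.7, 21.0]
opening: 0.0353
grasp_force: 42.8
```

```bash
python3 -c "
from h import *
st();print(sensors.get_obs()['wrist_force'])"
```

```text
12.07 [ 0.3188 -0.0497  0.0668] [1.7993e+02 5.0000e-02 1.7965e+02] q [ -8.9 -27.7 -37.5  80.1   0.1  -8.6] tool z [ 8.0e-04  1.2e-03 -1.0e+00]
[-6.74001447 -2.66850866 21.03735597]
```

Emit:
{"method": "apply_moves", "body": {"motion": [{"jaw": -1,"xyz": [0,0,0],"twist": 0},{"jaw": -1,"xyz": [-6,0,-1],"twist": 0},{"jaw": -1,"xyz": [-12,0,-2],"twist": 0},{"jaw": -1,"xyz": [-19,0,-2],"twist": 0},{"jaw": -1,"xyz": [-28,0,-1],"twist": 0}], "grip_force": 20}}

```text
time: 12.7
ee_pos: [0.3456, -0.0494, 0.0662]
tcp_rot: [179.9, -0.2, 179.7]
wrist_force: [-5.0, 0.4, 8.1]
opening: 0.0352
grasp_force: 42.5
```

```bash
python3 -c "
from h import *
st();print(sensors.get_obs()['wrist_force'])
p,d=camera('side');cv2.imwrite('pics/a3.png',cv2.resize(p[150:350,150:350,::-1],None,fx=3,fy=3,interpolation=2))"
```

```text
12.7 [ 0.3456 -0.0494  0.0662] [179.86  -0.18 179.66] q [ -8.2 -23.1 -34.6  78.7   0.1  -7.9] tool z [-0.0031  0.0025 -1.    ]
[-4.96517969  0.36081137  8.06868845]
```

View pics/a3.png

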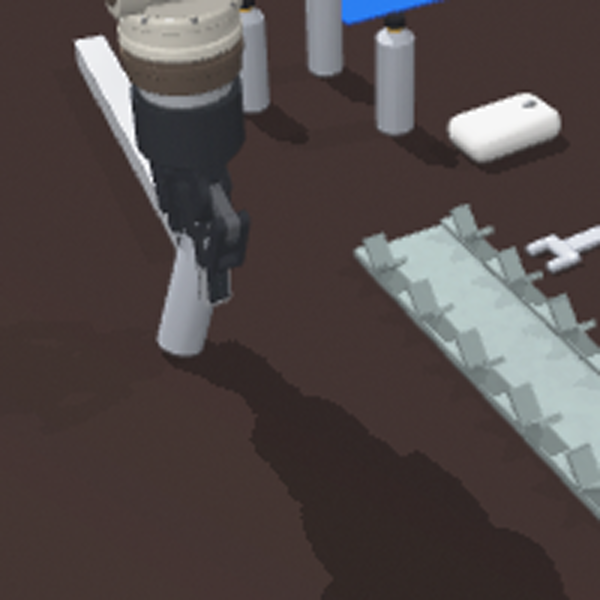

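Emit:
{"method": "apply_moves", "body": {"motion": [{"jaw": -1,"xyz": [-9,0,1],"twist": 0},{"jaw": -1,"xyz": [-18,0,5],"twist": 0},{"jaw": -1,"xyz": [-27,0,9],"twist": 0},{"jaw": -1,"xyz": [-35,0,15],"twist": 0},{"jaw": -1,"xyz": [-42,0,21],"twist": 0}]}}

```text
time: 13.38
ee_pos: [0.3887, -0.0495, 0.0451]
tcp_rot: [179.8, -0.1, 179.7]
wrist_force: [-0.6, 0.7, 6.3]
opening: 0.0352
grasp_force: 42.4
```

Emit:
{"method": "apply_moves", "body": {"motion": [{"jaw": -1,"xyz": [-6,0,7],"twist": 0},{"jaw": -1,"xyz": [-11,0,15],"twist": 0},{"jaw": -1,"xyz": [-14,0,21],"twist": 0},{"jaw": -1,"xyz": [-16,0,25],"twist": 0},{"jaw": -1,"xyz": [-16,0,25],"twist": 0}]}}

```text
time: 14.0
ee_pos: [0.4045, -0.0496, 0.02]
tcp_rot: [179.8, -0.0, 179.7]
wrist_force: [2.7, -1.0, 4.1]
opening: 0.0352
grasp_force: 38.7
```

```bash
python3 -c "
from h import *
st();print(sensors.get_obs()['wrist_force'])
p,d=camera('side');cv2.imwrite('pics/a4.png',cv2.resize(p[150:350,150:350,::-1],None,fx=3,fy=3,interpolation=2))"
```

```text
14.0 [ 0.4045 -0.0496  0.02  ] [ 1.7984e+02 -5.0000e-02  1.7967e+02] q [ -7.1 -12.9 -32.2  70.8   0.2  -6.8] tool z [-8.0e-04  2.9e-03 -1.0e+00]
[ 2.67548642 -0.95964952  4.11828305]
```

View pics/a4.png

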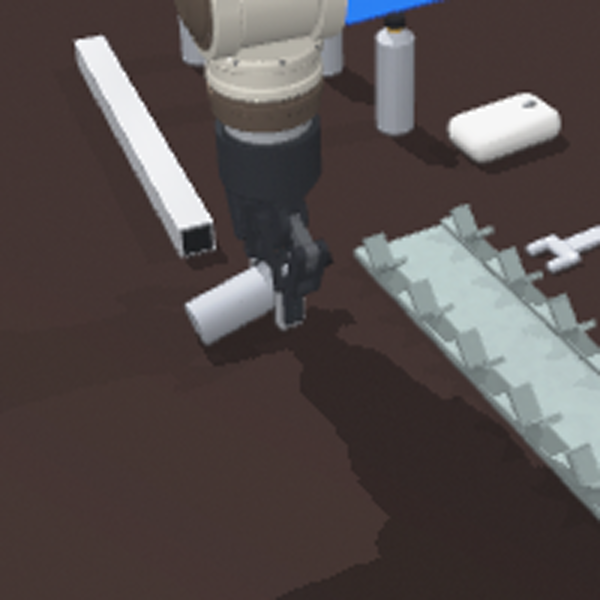

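Emit:
{"method": "apply_moves", "body": {"motion": [{"jaw": -1,"xyz": [0,0,-40],"twist": 0},{"jaw": -1,"xyz": [-30,0,-80],"twist": 0},{"jaw": -1,"xyz": [-85,0,-80],"twist": 0},{"jaw": -1,"xyz": [-135,0,-80],"twist": 0},{"jaw": -1,"xyz": [-153,0,-80],"twist": 0}]}}

```text
time: 14.68
ee_pos: [0.5584, -0.0505, 0.0982]
tcp_rot: [179.8, -0.2, 179.7]
wrist_force: [-1.6, 0.4, -2.3]
opening: 0.0351
grasp_force: 38.3
```

Emit:
{"method": "apply_moves", "body": {"motion": [{"jaw": -1,"xyz": [0,0,0],"twist": 0},{"jaw": -1,"xyz": [0,0,25],"twist": 0},{"jaw": -1,"xyz": [0,0,45],"twist": 0},{"jaw": -1,"xyz": [0,0,60],"twist": 0},{"jaw": -1,"xyz": [0,0,60],"twist": 0}]}}

```text
time: 15.3
ee_pos: [0.5556, -0.0505, 0.0389]
tcp_rot: [179.8, -0.2, 179.7]
wrist_force: [-1.4, -0.6, -1.8]
opening: 0.0352
grasp_force: 38.4
```

```bash
python3 -c "
from h import *
st();print(sensors.get_obs()['wrist_force'])
p,d=camera('side');cv2.imwrite('pics/a5.png',cv2.resize(p[150:350,200:400,::-1],None,fx=3,fy=3,interpolation=2))"
```

```text
15.3 [ 0.5556 -0.0505  0.0389] [179.83  -0.24 179.66] q [ -5.3   7.5 -10.4  72.3   0.2  -4.9] tool z [-0.0042  0.003  -1.    ]
[-1.39973039 -0.59504702 -1.83274264]
```

View pics/a5.png

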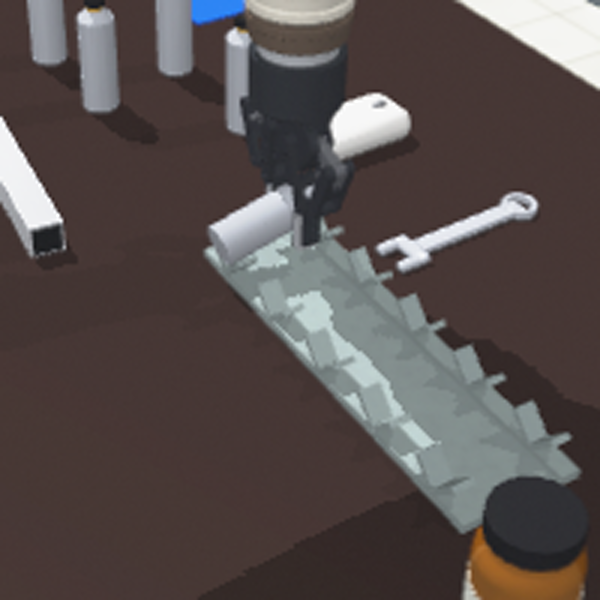

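Emit:
{"method": "apply_moves", "body": {"motion": [{"jaw": -1,"xyz": [0,0,2],"twist": 0},{"jaw": -1,"xyz": [0,0,4],"twist": 0},{"jaw": -1,"xyz": [0,0,4],"twist": 0}]}}

```text
time: 15.72
ee_pos: [0.5582, -0.0506, 0.0369]
tcp_rot: [179.8, 0.1, 179.7]
wrist_force: [2.5, 0.0, 4.1]
opening: 0.0352
grasp_force: 38.5
```

Emit:
{"method": "apply_moves", "body": {"motion": [{"jaw": 0.3,"xyz": [0,0,0],"twist": 0},{"jaw": 0.3,"xyz": [0,0,0],"twist": 0},{"jaw": 0.3,"xyz": [0,0,0],"twist": 0}]}}

```text
time: 16.1
ee_pos: [0.5571, -0.0505, 0.0356]
tcp_rot: [179.8, -0.1, 179.7]
wrist_force: [-0.3, -0.3, -0.6]
opening: 0.0553
grasp_force: 0.0
```

Emit:
{"method": "apply_moves", "body": {"motion": [{"jaw": 0.3,"xyz": [0,0,-30],"twist": 0},{"jaw": 0.3,"xyz": [0,0,-80],"twist": 0},{"jaw": 1,"xyz": [0,0,-135],"twist": 0},{"jaw": 1,"xyz": [0,50,-155],"twist": 0},{"jaw": 1,"xyz": [0,110,-155],"twist": 0}]}}

```text
time: 16.73
ee_pos: [0.559, 0.0596, 0.1935]
tcp_rot: [179.8, 0.1, 179.5]
wrist_force: [0.7, 0.6, -0.6]
opening: 0.0853
grasp_force: 0.0
```

```bash
python3 -c "
from h import *
st()
for n in('top','side'):
  p,d,W=cloud(n); np.savez(n+'1.npz',p=p,d=d)
  z=W[...,2]; m=(z>.038)&(z<.07)&(W[...,0]>.45)&(W[...,0]<.64)&(abs(W[...,1]+.05)<.03); q=W[m]
  print(n,m.sum(),np.percentile(q,[2,50,98],0).round(4))
to([.6247,.281,.20],[.526,.2547,.2],[.5215,.3665,.2],[.6255,.149,.2])
cv2.imwrite('pics/a6.png',cv2.resize(p[170:350,220:400,::-1],None,fx=3,fy=3,interpolation=2))"
```

```text
16.73 [0.559  0.0596 0.1935] [1.7980e+02 1.4000e-01 1.7952e+02] q [ 6.   5.7  4.8 88.9  0.2  6.5] tool z [ 0.0024  0.0034 -1.    ]
top 472 [[ 0.4938 -0.0667  0.0402]
 [ 0.545  -0.0499  0.0493]
 [ 0.6056 -0.0336  0.0577]]
side 465 [[ 0.4902 -0.0682  0.0391]
 [ 0.5373 -0.0591  0.0494]
 [ 0.6019 -0.0403  0.0552]]
[-66.4 217.6  -7.6]
[ 32.3 191.2  -7.6]
[ 36.9 303.   -7.1]
[-67.4  85.6  -8.2]
```

View pics/a6.png

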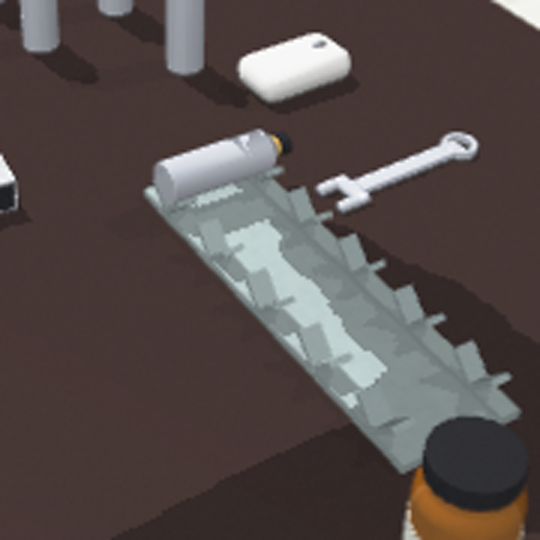

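Emit:
{"method": "apply_moves", "body": {"motion": [{"jaw": 1,"xyz": [8,50,0],"twist": 0},{"jaw": 1,"xyz": [16,100,0],"twist": 0},{"jaw": 1,"xyz": [24,150,0],"twist": 0},{"jaw": 1,"xyz": [31,192,0],"twist": 0},{"jaw": 1,"xyz": [31,192,0],"twist": 0}]}}

```text
time: 17.45
ee_pos: [0.5275, 0.2534, 0.1912]
tcp_rot: [179.8, -0.1, 179.9]
wrist_force: [0.8, -1.1, 0.2]
opening: 0.0857
grasp_force: 0.0
```

Emit:
{"method": "apply_moves", "body": {"motion": [{"jaw": 1,"xyz": [0,0,50],"twist": 0},{"jaw": 1,"xyz": [0,0,100],"twist": 0},{"jaw": 1,"xyz": [0,0,127],"twist": 0},{"jaw": 1,"xyz": [0,0,127],"twist": 0},{"jaw": -1,"xyz": [0,0,127],"twist": 0}]}}

```text
time: 18.08
ee_pos: [0.5283, 0.2509, 0.0652]
tcp_rot: [179.8, -0.1, 179.6]
wrist_force: [-0.5, -0.2, 0.6]
opening: 0.0699
grasp_force: 0.0
```

Emit:
{"method": "apply_moves", "body": {"motion": [{"jaw": -1,"xyz": [0,0,0],"twist": 0},{"jaw": -1,"xyz": [0,0,0],"twist": 0},{"jaw": -1,"xyz": [0,0,0],"twist": 0}], "grip_force": 40}}

```text
time: 18.45
ee_pos: [0.5284, 0.2518, 0.0655]
tcp_rot: [179.8, -0.0, 179.7]
wrist_force: [0.1, 1.1, 2.9]
opening: 0.0358
grasp_force: 38.6
```

Emit:
{"method": "apply_moves", "body": {"motion": [{"jaw": -1,"xyz": [0,0,-30],"twist": 0},{"jaw": -1,"xyz": [20,0,-65],"twist": 0},{"jaw": -1,"xyz": [60,-30,-65],"twist": 0},{"jaw": -1,"xyz": [100,-70,-65],"twist": 0},{"jaw": -1,"xyz": [130,-115,-65],"twist": 0}]}}

```text
time: 19.08
ee_pos: [0.3956, 0.1362, 0.129]
tcp_rot: [179.9, -0.1, 179.7]
wrist_force: [0.2, -0.4, -3.0]
opening: 0.0356
grasp_force: 40.1
```

Emit:
{"method": "apply_moves", "body": {"motion": [{"jaw": -1,"xyz": [25,-55,0],"twist": 0},{"jaw": -1,"xyz": [50,-110,0],"twist": 0},{"jaw": -1,"xyz": [70,-165,0],"twist": 0},{"jaw": -1,"xyz": [75,-220,0],"twist": 0},{"jaw": -1,"xyz": [77,-258,0],"twist": 0}]}}

```text
time: 19.7
ee_pos: [0.318, -0.1223, 0.1289]
tcp_rot: [179.9, -0.1, 179.6]
wrist_force: [1.4, 0.3, -3.7]
opening: 0.0354
grasp_force: 39.6
```

```bash
python3 -c "
from h import *
st();to([.32,-.1195,.066])"
```

```text
19.7 [ 0.318  -0.1223  0.1289] [ 1.7985e+02 -6.0000e-02  1.7958e+02] q [-21.1 -25.2 -29.   86.2   0.1 -20.7] tool z [-0.0011  0.0026 -1.    ]
[-2.1  2.6 62.9]
```

Emit:
{"method": "apply_moves", "body": {"motion": [{"jaw": -1,"xyz": [0,3,30],"twist": 0},{"jaw": -1,"xyz": [0,3,55],"twist": 0},{"jaw": -1,"xyz": [0,3,64],"twist": 0},{"jaw": -1,"xyz": [0,3,64],"twist": 0}]}}

```text
time: 20.2
ee_pos: [0.3189, -0.117, 0.0654]
tcp_rot: [179.8, -0.1, 179.7]
wrist_force: [-0.1, 0.3, -2.8]
opening: 0.035
grasp_force: 40.2
```

Emit:
{"method": "apply_moves", "body": {"motion": [{"jaw": -1,"xyz": [0,0,0],"twist": 0},{"jaw": -1,"xyz": [-6,0,-1],"twist": 0},{"jaw": -1,"xyz": [-12,0,-2],"twist": 0},{"jaw": -1,"xyz": [-19,0,-2],"twist": 0},{"jaw": -1,"xyz": [-28,0,-1],"twist": 0}]}}

```text
time: 20.82
ee_pos: [0.3475, -0.1174, 0.0659]
tcp_rot: [179.8, -0.1, 179.7]
wrist_force: [0.1, -0.4, -3.4]
opening: 0.0352
grasp_force: 40.2
```

Emit:
{"method": "apply_moves", "body": {"motion": [{"jaw": -1,"xyz": [-9,0,1],"twist": 0},{"jaw": -1,"xyz": [-18,0,5],"twist": 0},{"jaw": -1,"xyz": [-27,0,9],"twist": 0},{"jaw": -1,"xyz": [-35,0,15],"twist": 0},{"jaw": -1,"xyz": [-42,0,21],"twist": 0}]}}

```text
time: 21.45
ee_pos: [0.3946, -0.118, 0.0502]
tcp_rot: [179.9, 0.7, 179.7]
wrist_force: [7.5, 4.9, 28.5]
opening: 0.0355
grasp_force: 37.5
```

Emit:
{"method": "apply_moves", "body": {"motion": [{"jaw": -1,"xyz": [-6,0,7],"twist": 0},{"jaw": -1,"xyz": [-11,0,15],"twist": 0},{"jaw": -1,"xyz": [-14,0,21],"twist": 0},{"jaw": -1,"xyz": [-15,0,25],"twist": 0},{"jaw": -1,"xyz": [-15,0,25],"twist": 0}]}}

```text
time: 22.08
ee_pos: [0.4107, -0.1182, 0.0244]
tcp_rot: [179.9, 0.8, 179.7]
wrist_force: [16.6, 3.7, 19.2]
opening: 0.0348
grasp_force: 41.7
```

Emit:
{"method": "apply_moves", "body": {"motion": [{"jaw": -1,"xyz": [0,0,-40],"twist": 0},{"jaw": -1,"xyz": [-30,0,-80],"twist": 0},{"jaw": -1,"xyz": [-85,0,-80],"twist": 0},{"jaw": -1,"xyz": [-135,0,-80],"twist": 0},{"jaw": -1,"xyz": [-154,0,-80],"twist": 0}]}}

```text
time: 22.7
ee_pos: [0.5605, -0.1184, 0.0984]
tcp_rot: [179.8, -0.1, 179.7]
wrist_force: [0.0, -0.1, -3.5]
opening: 0.0355
grasp_force: 40.9
```

```bash
python3 -c "
from h import *
st();to([.5585,-.1195,.038])"
```

```text
22.7 [ 0.5605 -0.1184  0.0984] [ 1.7981e+02 -1.1000e-01  1.7971e+02] q [-12.    7.9  -3.3  78.9   0.2 -11.7] tool z [-0.0019  0.0033 -1.    ]
[ 1.8 -1.3 60.4]
```

```bash
python3 -c "
from h import *
p,d=camera('side');cv2.imwrite('pics/a7.png',cv2.resize(p[150:350,200:400,::-1],None,fx=3,fy=3,interpolation=2))"
```

```text
(no output)
```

View pics/a7.png

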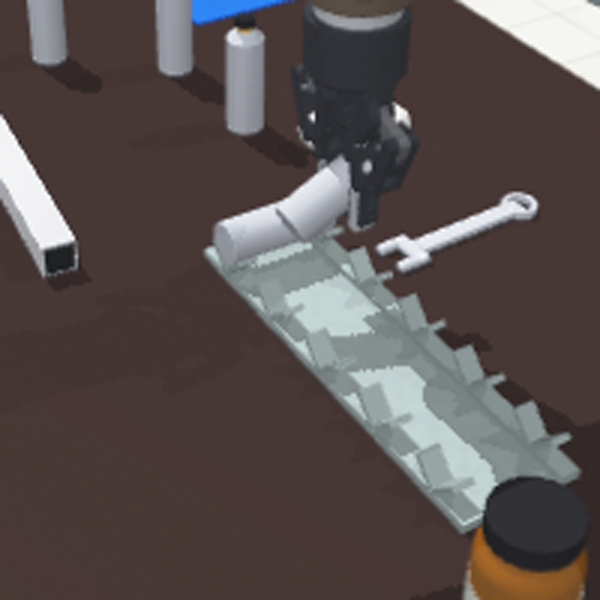

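Emit:
{"method": "apply_moves", "body": {"motion": [{"jaw": -1,"xyz": [50,0,0],"twist": 0},{"jaw": -1,"xyz": [105,0,0],"twist": 0},{"jaw": -1,"xyz": [155,0,10],"twist": 0},{"jaw": -1,"xyz": [165,0,40],"twist": 0},{"jaw": -1,"xyz": [165,0,44],"twist": 0}]}}

```text
time: 23.38
ee_pos: [0.3913, -0.1173, 0.0545]
tcp_rot: [179.8, -0.2, 179.6]
wrist_force: [-0.6, -0.3, -2.6]
opening: 0.035
grasp_force: 40.8
```

Emit:
{"method": "apply_moves", "body": {"motion": [{"jaw": -1,"xyz": [-4,0,7],"twist": 0},{"jaw": -1,"xyz": [-9,0,15],"twist": 0},{"jaw": -1,"xyz": [-13,0,23],"twist": 0},{"jaw": -1,"xyz": [-16,0,31],"twist": 0},{"jaw": -1,"xyz": [-16,0,34],"twist": 0}]}}

```text
time: 24.0
ee_pos: [0.4105, -0.1177, 0.0226]
tcp_rot: [179.8, 0.1, 179.7]
wrist_force: [6.3, 3.7, 9.6]
opening: 0.0354
grasp_force: 41.9
```

```bash
python3 -c "
from h import *
st()
p,d=camera('side');cv2.imwrite('pics/a8.png',cv2.resize(p[180:350,150:350,::-1],None,fx=3,fy=3,interpolation=2))"
```

```text
24.0 [ 0.4105 -0.1177  0.0226] [1.7983e+02 9.0000e-02 1.7968e+02] q [-16.1 -10.2 -29.6  70.5   0.2 -15.8] tool z [ 0.0015  0.0029 -1.    ]
```

View pics/a8.png

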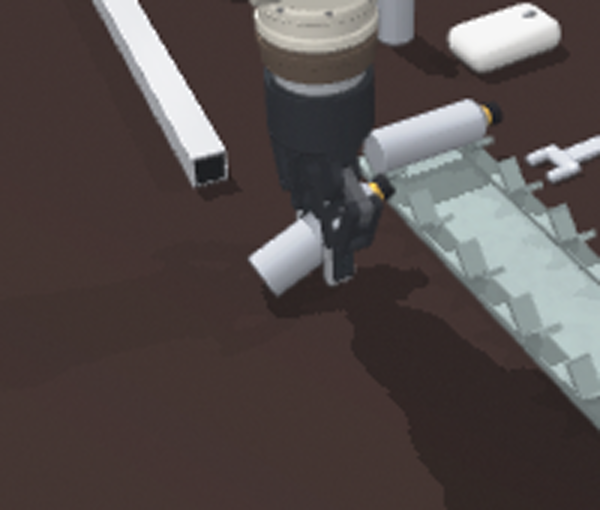

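```bash
cat >> h.py <<'E'
def held(n='side'):
    "axis of the body part visible on the robot side of the fingers"
    o=sensors.get_obs()['ee_pos']; p,d,W=cloud(n)
    m=(abs(W[...,1]-o[1])<.024)&(W[...,0]<o[0]-.018)&(W[...,0]>o[0]-.09)&(W[...,2]>.006)&(W[...,2]<o[2]+.03)
    l=max(comps(m,W,5),key=lambda a:a[1][4])[0]; q=W[l]
    print(len(q),"x",np.percentile(q[:,0],[1,5]).round(4),"TCP-base",np.round(o[0]-np.percentile(q[:,0],1),4),"y",np.percentile(q[:,1],[3,97]).round(4),"z",np.percentile(q[:,2],[3,97]).round(4))
    for a in np.arange(o[0]-.075,o[0]-.018,.01):
        s=q[(q[:,0]>a)&(q[:,0]<a+.01)]
        if len(s)>4: print(np.round(a+.005,3),len(s),"ztop",np.percentile(s[:,2],95).round(4))
E
python3 -c "
from h import *
held('side');held('top')"
```

```text
322 x [0.3515 0.3541] TCP-base 0.059 y [-0.1353 -0.1092] z [0.0137 0.0483]
0.35 23 ztop 0.034
0.36 79 ztop 0.0378
0.37 81 ztop 0.0416
0.38 81 ztop 0.046
0.39 58 ztop 0.0502Traceback (most recent call last):
  File "<string>", line 3, in <module>
    held('side');held('top')
                 ~~~~^^^^^^^
  File "h.py", line 37, in held
    l=max(comps(m,W,5),key=lambda a:a[1][4])[0]; q=W[l]
      ~~~^^^^^^^^^^^^^^^^^^^^^^^^^^^^^^^^^^^
ValueError: max() iterable argument is empty
```

Emit:
{"method": "apply_moves", "body": {"motion": [{"jaw": -1,"xyz": [0,0,-40],"twist": 0},{"jaw": -1,"xyz": [-30,-1,-70],"twist": 0},{"jaw": -1,"xyz": [-80,-1,-70],"twist": 0},{"jaw": -1,"xyz": [-128,-1,-70],"twist": 0},{"jaw": -1,"xyz": [-128,-1,-70],"twist": 0}]}}

```text
time: 24.78
ee_pos: [0.539, -0.1193, 0.0898]
tcp_rot: [179.8, -0.2, 179.7]
wrist_force: [-0.4, 0.2, -3.4]
opening: 0.0352
grasp_force: 41.1
```

Emit:
{"method": "apply_moves", "body": {"motion": [{"jaw": -1,"xyz": [0,0,25],"twist": 0},{"jaw": -1,"xyz": [0,0,48],"twist": 0},{"jaw": -1,"xyz": [-3,0,54],"twist": 0},{"jaw": -1,"xyz": [-6,0,58],"twist": 0},{"jaw": -1,"xyz": [-6,0,58],"twist": 0}]}}

```text
time: 25.4
ee_pos: [0.5411, -0.1198, 0.0332]
tcp_rot: [179.9, -0.3, 179.6]
wrist_force: [-5.0, -2.0, -0.2]
opening: 0.0351
grasp_force: 41.8
```

```bash
python3 -c "
from h import *
st(); held()"
```

```text
25.4 [ 0.5411 -0.1198  0.0332] [179.87  -0.28 179.64] q [-12.5   7.3 -11.3  71.7   0.1 -12.2] tool z [-0.0048  0.0024 -1.    ]
403 x [0.4817 0.4831] TCP-base 0.0594 y [-0.1405 -0.1071] z [0.0073 0.0606]
0.481 57 ztop 0.0536
0.491 121 ztop 0.0544
0.501 107 ztop 0.0583
0.511 72 ztop 0.0604
0.521 46 ztop 0.0622
```

Emit:
{"method": "apply_moves", "body": {"motion": [{"jaw": -1,"xyz": [-1,0,3],"twist": 0},{"jaw": -1,"xyz": [-2,0,6],"twist": 0},{"jaw": -1,"xyz": [-2,0,9],"twist": 0},{"jaw": -1,"xyz": [-2,0,9],"twist": 0}]}}

```text
time: 25.95
ee_pos: [0.5447, -0.1198, 0.025]
tcp_rot: [179.9, -0.1, 179.7]
wrist_force: [-3.2, -4.6, 2.8]
opening: 0.0351
grasp_force: 41.2
```

```bash
python3 -c "
from h import *
st(); held()"
```

```text
25.95 [ 0.5447 -0.1198  0.025 ] [ 1.7988e+02 -7.0000e-02  1.7966e+02] q [-12.5   7.8 -11.6  70.6   0.1 -12.1] tool z [-0.0013  0.0021 -1.    ]
367 x [0.4854 0.4866] TCP-base 0.0593 y [-0.1402 -0.1069] z [0.0071 0.0544]
0.485 79 ztop 0.0524
0.495 125 ztop 0.0534
0.505 86 ztop 0.054
0.515 45 ztop 0.0547
0.525 32 ztop 0.0539
```

Emit:
{"method": "apply_moves", "body": {"motion": [{"jaw": 0.3,"xyz": [0,0,0],"twist": 0},{"jaw": 0.3,"xyz": [0,0,0],"twist": 0},{"jaw": 0.3,"xyz": [0,0,0],"twist": 0}]}}

```text
time: 26.38
ee_pos: [0.545, -0.1192, 0.0247]
tcp_rot: [179.8, -0.1, 179.7]
wrist_force: [-0.1, 0.6, 0.3]
opening: 0.0555
grasp_force: 0.0
```

Emit:
{"method": "apply_moves", "body": {"motion": [{"jaw": 0.3,"xyz": [0,0,-30],"twist": 0},{"jaw": 0.3,"xyz": [0,0,-85],"twist": 0},{"jaw": 1,"xyz": [0,0,-140],"twist": 0},{"jaw": 1,"xyz": [0,50,-165],"twist": 0},{"jaw": 1,"xyz": [0,110,-165],"twist": 0}]}}

```text
time: 27.0
ee_pos: [0.5467, -0.0093, 0.1927]
tcp_rot: [179.8, 0.2, 179.5]
wrist_force: [0.8, 0.3, -1.5]
opening: 0.0855
grasp_force: 0.0
```

Emit:
{"method": "apply_moves", "body": {"motion": [{"jaw": 1,"xyz": [5,60,0],"twist": 0},{"jaw": 1,"xyz": [10,120,0],"twist": 0},{"jaw": 1,"xyz": [15,180,0],"twist": 0},{"jaw": 1,"xyz": [20,240,0],"twist": 0},{"jaw": 1,"xyz": [23,300,0],"twist": 0}]}}

```text
time: 27.62
ee_pos: [0.524, 0.2924, 0.1912]
tcp_rot: [179.8, -0.1, 179.7]
wrist_force: [1.3, 0.5, 0.1]
opening: 0.0854
grasp_force: 0.0
```

Emit:
{"method": "apply_moves", "body": {"motion": [{"jaw": 1,"xyz": [2,40,0],"twist": 0},{"jaw": 1,"xyz": [2,76,0],"twist": 0},{"jaw": 1,"xyz": [2,76,0],"twist": 0}]}}

```text
time: 28.0
ee_pos: [0.5223, 0.3685, 0.1903]
tcp_rot: [179.8, -0.1, 179.8]
wrist_force: [-0.3, -0.1, 0.6]
opening: 0.0851
grasp_force: 0.0
```

```bash
python3 -c "
from h import *
st(); to([.522,.3666,.066])
for n in ('top','side'):
  p,d,W=cloud(n)
  m=(W[...,2]>.038)&(W[...,2]<.07)&(W[...,0]>.45)&(W[...,0]<.64)
  for yc in(-.05,-.12):
    q=W[m&(abs(W[...,1]-yc)<.025)]; print(n,len(q),np.percentile(q,[2,50,98],0).round(4).tolist())
  for m,s in comps((W[...,2]>.1)&(W[...,2]<.125)&(W[...,0]>.45)&(W[...,0]<.7)&(W[...,1]>.05)&(W[...,1]<.45),W): print(s,W[m].mean(0).round(4))
"
```

```text
28.0 [0.5223 0.3685 0.1903] [ 1.7983e+02 -1.3000e-01  1.7983e+02] q [35.1 16.7 17.2 90.5  0.2 35.3] tool z [-0.0023  0.0029 -1.    ]
[ -0.   -2.3 124.3]
top 472 [[0.4937, -0.0666, 0.0394], [0.5449, -0.0495, 0.0495], [0.6035, -0.033, 0.0575]]
top 477 [[0.4919, -0.1365, 0.0391], [0.5438, -0.1192, 0.0495], [0.6017, -0.1031, 0.0576]]
[158 166  10  10  62] [0.6243 0.2824 0.1115]
[207 166  11   9  62] [0.6281 0.1489 0.1116]
[124 205  11   8  43] [0.5179 0.3661 0.1105]
side 467 [[0.4901, -0.0687, 0.0385], [0.5372, -0.0588, 0.0492], [0.6015, -0.0399, 0.0551]]
side 517 [[0.4884, -0.138, 0.0387], [0.5341, -0.1286, 0.049], [0.6005, -0.1093, 0.0553]]
[210 133   9   9  54] [0.5197 0.3651 0.1095]
[253 136  10   9  59] [0.6213 0.2792 0.1096]
[278 154   8   9  58] [0.6244 0.1457 0.1102]
```

Emit:
{"method": "apply_moves", "body": {"motion": [{"jaw": 1,"xyz": [0,-2,50],"twist": 0},{"jaw": 1,"xyz": [0,-2,100],"twist": 0},{"jaw": 1,"xyz": [0,-2,123],"twist": 0},{"jaw": 1,"xyz": [0,-2,123],"twist": 0},{"jaw": -1,"xyz": [0,-2,123],"twist": 0}]}}

```text
time: 28.72
ee_pos: [0.5235, 0.3644, 0.0699]
tcp_rot: [179.8, 0.0, 179.6]
wrist_force: [-1.2, 0.5, -0.0]
opening: 0.0698
grasp_force: 0.0
```

Emit:
{"method": "apply_moves", "body": {"motion": [{"jaw": -1,"xyz": [0,0,0],"twist": 0},{"jaw": -1,"xyz": [0,0,0],"twist": 0},{"jaw": -1,"xyz": [0,0,0],"twist": 0}], "grip_force": 40}}

```text
time: 29.1
ee_pos: [0.5233, 0.3652, 0.0696]
tcp_rot: [179.7, 0.0, 179.7]
wrist_force: [-0.2, 0.6, 5.7]
opening: 0.0353
grasp_force: 38.7
```

Emit:
{"method": "apply_moves", "body": {"motion": [{"jaw": -1,"xyz": [0,0,-30],"twist": 0},{"jaw": -1,"xyz": [20,-30,-65],"twist": 0},{"jaw": -1,"xyz": [50,-80,-65],"twist": 0},{"jaw": -1,"xyz": [80,-130,-65],"twist": 0},{"jaw": -1,"xyz": [110,-180,-65],"twist": 0}]}}

```text
time: 29.72
ee_pos: [0.4104, 0.1836, 0.1323]
tcp_rot: [179.9, -0.1, 179.7]
wrist_force: [-0.3, -0.9, -2.3]
opening: 0.035
grasp_force: 40.4
```

Emit:
{"method": "apply_moves", "body": {"motion": [{"jaw": -1,"xyz": [20,-55,0],"twist": 0},{"jaw": -1,"xyz": [40,-110,0],"twist": 0},{"jaw": -1,"xyz": [60,-165,0],"twist": 0},{"jaw": -1,"xyz": [75,-220,0],"twist": 0},{"jaw": -1,"xyz": [85,-275,0],"twist": 0}]}}

```text
time: 30.35
ee_pos: [0.3241, -0.0908, 0.1321]
tcp_rot: [179.8, -0.0, 179.7]
wrist_force: [0.9, -0.3, -3.5]
opening: 0.0353
grasp_force: 40.4
```

Emit:
{"method": "apply_moves", "body": {"motion": [{"jaw": -1,"xyz": [4,-50,0],"twist": 0},{"jaw": -1,"xyz": [6,-100,0],"twist": 0},{"jaw": -1,"xyz": [6,-100,0],"twist": 0}]}}

```text
time: 30.72
ee_pos: [0.3177, -0.1919, 0.1314]
tcp_rot: [179.8, -0.1, 179.4]
wrist_force: [-1.4, -0.3, -2.3]
opening: 0.0351
grasp_force: 43.1
```

```bash
python3 -c "
from h import *
st();to([.32,-.1895,.066])"
```

```text
30.73 [ 0.3177 -0.1919  0.1314] [ 1.7984e+02 -1.3000e-01  1.7937e+02] q [-31.2 -20.6 -25.6  85.1   0.1 -30.6] tool z [-0.0022  0.0029 -1.    ]
[-2.5  2.2 65.4]
```

Emit:
{"method": "apply_moves", "body": {"motion": [{"jaw": -1,"xyz": [-2,2,30],"twist": 0},{"jaw": -1,"xyz": [-2,2,55],"twist": 0},{"jaw": -1,"xyz": [-2,2,64],"twist": 0},{"jaw": -1,"xyz": [-2,2,64],"twist": 0}]}}

```text
time: 31.22
ee_pos: [0.3209, -0.186, 0.0692]
tcp_rot: [179.7, 0.0, 179.7]
wrist_force: [-2.4, 6.5, 8.3]
opening: 0.035
grasp_force: 43.4
```

Emit:
{"method": "apply_moves", "body": {"motion": [{"jaw": -1,"xyz": [0,0,1],"twist": 0},{"jaw": -1,"xyz": [-6,0,0],"twist": 0},{"jaw": -1,"xyz": [-12,0,-1],"twist": 0},{"jaw": -1,"xyz": [-19,0,-1],"twist": 0},{"jaw": -1,"xyz": [-28,0,0],"twist": 0}]}}

```text
time: 31.85
ee_pos: [0.3486, -0.1869, 0.0689]
tcp_rot: [179.8, -0.1, 179.7]
wrist_force: [-7.0, 2.1, 11.8]
opening: 0.0353
grasp_force: 43.8
```

```bash
python3 -c "
from h import *
st(); held()"
```

```text
31.85 [ 0.3486 -0.1869  0.0689] [ 1.7984e+02 -1.0000e-01  1.7969e+02] q [-28.3 -16.1 -29.2  77.1   0.1 -28. ] tool z [-0.0017  0.0029 -1.    ]
334 x [0.3107 0.3124] TCP-base 0.0379 y [-0.2037 -0.1805] z [0.0086 0.0815]
0.309 27 ztop 0.024
0.319 147 ztop 0.0549
0.329 160 ztop 0.0824
```

Emit:
{"method": "apply_moves", "body": {"motion": [{"jaw": -1,"xyz": [-9,0,1],"twist": 0},{"jaw": -1,"xyz": [-18,0,5],"twist": 0},{"jaw": -1,"xyz": [-27,0,9],"twist": 0},{"jaw": -1,"xyz": [-35,0,15],"twist": 0},{"jaw": -1,"xyz": [-42,0,21],"twist": 0}]}}

```text
time: 32.52
ee_pos: [0.3922, -0.1874, 0.0481]
tcp_rot: [179.9, 0.1, 179.7]
wrist_force: [-0.4, -0.7, 8.3]
opening: 0.0351
grasp_force: 43.8
```

Emit:
{"method": "apply_moves", "body": {"motion": [{"jaw": -1,"xyz": [-6,0,7],"twist": 0},{"jaw": -1,"xyz": [-11,0,15],"twist": 0},{"jaw": -1,"xyz": [-14,0,21],"twist": 0},{"jaw": -1,"xyz": [-16,0,26],"twist": 0},{"jaw": -1,"xyz": [-16,0,26],"twist": 0}]}}

```text
time: 33.15
ee_pos: [0.4086, -0.1876, 0.0219]
tcp_rot: [179.9, 0.2, 179.7]
wrist_force: [5.0, -1.1, 4.4]
opening: 0.0354
grasp_force: 41.0
```

```bash
python3 -c "
from h import *
st(); held();to([.558,-.1895,.098],[.558,-.1895,.039])"
```

```text
33.15 [ 0.4086 -0.1876  0.0219] [1.7989e+02 1.5000e-01 1.7972e+02] q [-24.8  -7.  -26.9  70.    0.2 -24.5] tool z [ 0.0027  0.0019 -1.    ]
494 x [0.3348 0.3371] TCP-base 0.0739 y [-0.2046 -0.1772] z [0.0141 0.0474]
0.339 88 ztop 0.036
0.349 92 ztop 0.0388
0.359 84 ztop 0.042
0.369 87 ztop 0.0444
0.379 88 ztop 0.0475
0.389 55 ztop 0.0495
[-149.7   -1.   -75.6]
[-149.5   -1.1  -16.6]
```

Emit:
{"method": "apply_moves", "body": {"motion": [{"jaw": -1,"xyz": [0,0,-40],"twist": 0},{"jaw": -1,"xyz": [-30,-2,-76],"twist": 0},{"jaw": -1,"xyz": [-85,-2,-76],"twist": 0},{"jaw": -1,"xyz": [-135,-2,-76],"twist": 0},{"jaw": -1,"xyz": [-147,-2,-76],"twist": 0}]}}

```text
time: 33.83
ee_pos: [0.5557, -0.1898, 0.0951]
tcp_rot: [179.8, -0.1, 179.8]
wrist_force: [-0.9, 0.1, -3.3]
opening: 0.0356
grasp_force: 41.1
```

Emit:
{"method": "apply_moves", "body": {"motion": [{"jaw": -1,"xyz": [0,0,25],"twist": 0},{"jaw": -1,"xyz": [0,0,50],"twist": 0},{"jaw": -1,"xyz": [-1,0,57],"twist": 0},{"jaw": -1,"xyz": [-2,0,62],"twist": 0},{"jaw": -1,"xyz": [-2,0,65],"twist": 0}]}}

```text
time: 34.45
ee_pos: [0.5557, -0.1906, 0.0324]
tcp_rot: [179.9, -0.0, 179.7]
wrist_force: [-1.8, 0.2, 3.3]
opening: 0.035
grasp_force: 40.6
```

Emit:
{"method": "apply_moves", "body": {"motion": [{"jaw": -1,"xyz": [0,0,1],"twist": 0},{"jaw": -1,"xyz": [0,0,2],"twist": 0}]}}

```text
time: 34.7
ee_pos: [0.5562, -0.1906, 0.0303]
tcp_rot: [179.8, 0.0, 179.7]
wrist_force: [1.2, -0.1, 3.7]
opening: 0.0352
grasp_force: 40.6
```

```bash
python3 -c "
from h import *
st(); held()"
```

```text
34.7 [ 0.5562 -0.1906  0.0303] [1.7984e+02 4.0000e-02 1.7967e+02] q [-19.   11.6  -6.8  71.7   0.2 -18.7] tool z [ 7.0e-04  2.7e-03 -1.0e+00]
547 x [0.4822 0.4836] TCP-base 0.074 y [-0.2108 -0.1771] z [0.0073 0.0585]
0.486 154 ztop 0.0528
0.496 112 ztop 0.0543
0.506 101 ztop 0.0561
0.516 67 ztop 0.058
0.526 68 ztop 0.0591
0.536 44 ztop 0.0588
```

Emit:
{"method": "apply_moves", "body": {"motion": [{"jaw": -1,"xyz": [-1,0,2],"twist": 0},{"jaw": -1,"xyz": [-2,0,4],"twist": 0},{"jaw": -1,"xyz": [-3,0,6],"twist": 0},{"jaw": -1,"xyz": [-3,0,7],"twist": 0}]}}

```text
time: 35.25
ee_pos: [0.558, -0.1905, 0.0224]
tcp_rot: [179.8, -0.1, 179.7]
wrist_force: [-6.7, -0.8, 10.3]
opening: 0.0348
grasp_force: 41.0
```

```bash
python3 -c "
from h import *
st(); held()"
```

```text
35.25 [ 0.558  -0.1905  0.0224] [ 1.7982e+02 -1.4000e-01  1.7965e+02] q [-18.9  12.2  -6.9  71.1   0.1 -18.6] tool z [-0.0024  0.0031 -1.    ]
435 x [0.485  0.4857] TCP-base 0.073 y [-0.2109 -0.1778] z [0.0074 0.0519]
0.488 154 ztop 0.051
0.498 89 ztop 0.052
0.508 66 ztop 0.0512
0.518 47 ztop 0.0518
0.528 44 ztop 0.0518
0.538 35 ztop 0.0518
```

Emit:
{"method": "apply_moves", "body": {"motion": [{"jaw": 0.3,"xyz": [0,0,0],"twist": 0},{"jaw": 0.3,"xyz": [0,0,0],"twist": 0},{"jaw": 0.3,"xyz": [0,0,0],"twist": 0}]}}

```text
time: 35.67
ee_pos: [0.5585, -0.1904, 0.0222]
tcp_rot: [179.8, -0.1, 179.7]
wrist_force: [0.3, 0.4, -0.1]
opening: 0.0555
grasp_force: 0.0
```

Emit:
{"method": "apply_moves", "body": {"motion": [{"jaw": 0.3,"xyz": [0,0,-30],"twist": 0},{"jaw": 0.3,"xyz": [0,0,-85],"twist": 0},{"jaw": 1,"xyz": [0,0,-140],"twist": 0},{"jaw": 1,"xyz": [-10,50,-167],"twist": 0},{"jaw": 1,"xyz": [-20,110,-167],"twist": 0}]}}

```text
time: 36.3
ee_pos: [0.5806, -0.0808, 0.1927]
tcp_rot: [179.9, 0.2, 179.5]
wrist_force: [0.7, 0.4, 0.2]
opening: 0.0853
grasp_force: 0.0
```

Emit:
{"method": "apply_moves", "body": {"motion": [{"jaw": 1,"xyz": [-10,60,0],"twist": 0},{"jaw": 1,"xyz": [-20,120,0],"twist": 0},{"jaw": 1,"xyz": [-35,180,0],"twist": 0},{"jaw": 1,"xyz": [-48,230,0],"twist": 0},{"jaw": 1,"xyz": [-48,230,0],"twist": 0}]}}

```text
time: 36.92
ee_pos: [0.6288, 0.1522, 0.1894]
tcp_rot: [179.8, -0.1, 179.9]
wrist_force: [-0.4, -0.5, 1.3]
opening: 0.0854
grasp_force: 0.0
```

```bash
python3 -c "
from h import *
st(); to([.626,.149,.067])
p,d,W=cloud('top')
m=(W[...,2]>.038)&(W[...,2]<.07)&(W[...,0]>.45)&(W[...,0]<.64)
q=W[m&(abs(W[...,1]+.19)<.025)]; print(len(q),np.percentile(q,[2,50,98],0).round(4).tolist())
"
```

```text
36.92 [0.6288 0.1522 0.1894] [ 1.7980e+02 -1.2000e-01  1.7991e+02] q [13.5 17.9 18.5 90.7  0.2 13.6] tool z [-0.0021  0.0034 -1.    ]
[  2.5  -3.7 122.4]
480 [[0.4894, -0.2064, 0.0392], [0.5411, -0.1888, 0.0494], [0.601, -0.1729, 0.0574]]
```

Emit:
{"method": "apply_moves", "body": {"motion": [{"jaw": 1,"xyz": [2,-3,50],"twist": 0},{"jaw": 1,"xyz": [2,-3,100],"twist": 0},{"jaw": 1,"xyz": [2,-3,121],"twist": 0},{"jaw": 1,"xyz": [2,-3,121],"twist": 0},{"jaw": -1,"xyz": [2,-3,121],"twist": 0}]}}

```text
time: 37.6
ee_pos: [0.6271, 0.1454, 0.071]
tcp_rot: [179.8, 0.0, 179.6]
wrist_force: [-0.0, -0.9, 1.1]
opening: 0.0699
grasp_force: 0.0
```

Emit:
{"method": "apply_moves", "body": {"motion": [{"jaw": -1,"xyz": [0,0,0],"twist": 0},{"jaw": -1,"xyz": [0,0,0],"twist": 0},{"jaw": -1,"xyz": [0,0,0],"twist": 0}], "grip_force": 40}}

```text
time: 37.98
ee_pos: [0.6271, 0.1464, 0.0707]
tcp_rot: [179.8, 0.0, 179.7]
wrist_force: [0.3, 1.6, 6.1]
opening: 0.0351
grasp_force: 38.9
```

Emit:
{"method": "apply_moves", "body": {"motion": [{"jaw": -1,"xyz": [0,0,-35],"twist": 0},{"jaw": -1,"xyz": [30,-10,-75],"twist": 0},{"jaw": -1,"xyz": [80,-25,-75],"twist": 0},{"jaw": -1,"xyz": [130,-50,-75],"twist": 0},{"jaw": -1,"xyz": [180,-80,-75],"twist": 0}]}}

```text
time: 38.6
ee_pos: [0.4442, 0.0663, 0.1439]
tcp_rot: [179.9, -0.1, 179.7]
wrist_force: [-0.4, -1.2, -1.6]
opening: 0.0353
grasp_force: 40.2
```

Emit:
{"method": "apply_moves", "body": {"motion": [{"jaw": -1,"xyz": [35,-40,0],"twist": 0},{"jaw": -1,"xyz": [70,-80,0],"twist": 0},{"jaw": -1,"xyz": [100,-125,0],"twist": 0},{"jaw": -1,"xyz": [115,-180,0],"twist": 0},{"jaw": -1,"xyz": [122,-235,0],"twist": 0}]}}

```text
time: 39.22
ee_pos: [0.3216, -0.1688, 0.144]
tcp_rot: [179.9, -0.0, 179.7]
wrist_force: [1.7, -0.9, -2.9]
opening: 0.0355
grasp_force: 40.3
```

Emit:
{"method": "apply_moves", "body": {"motion": [{"jaw": -1,"xyz": [2,-50,0],"twist": 0},{"jaw": -1,"xyz": [2,-93,0],"twist": 0},{"jaw": -1,"xyz": [2,-93,0],"twist": 0}]}}

```text
time: 39.6
ee_pos: [0.3194, -0.2625, 0.1429]
tcp_rot: [179.8, -0.1, 179.5]
wrist_force: [0.5, 0.2, -3.4]
opening: 0.0351
grasp_force: 42.1
```

```bash
python3 -c "
from h import *
st();to([.32,-.26,.066])"
```

```text
39.6 [ 0.3194 -0.2625  0.1429] [ 1.7981e+02 -1.5000e-01  1.7946e+02] q [-39.4 -14.4 -19.7  85.    0.1 -38.9] tool z [-0.0025  0.0033 -1.    ]
[-0.7  2.2 76.9]
```

Emit:
{"method": "apply_moves", "body": {"motion": [{"jaw": -1,"xyz": [0,1,35],"twist": 0},{"jaw": -1,"xyz": [0,1,65],"twist": 0},{"jaw": -1,"xyz": [0,1,75],"twist": 0},{"jaw": -1,"xyz": [0,1,75],"twist": 0}]}}

```text
time: 40.1
ee_pos: [0.3203, -0.258, 0.0699]
tcp_rot: [179.8, -0.0, 179.7]
wrist_force: [-2.6, 6.8, 8.1]
opening: 0.035
grasp_force: 42.9
```

Same contact as before; tilt.

Emit:
{"method": "apply_moves", "body": {"motion": [{"jaw": -1,"xyz": [0,0,1],"twist": 0},{"jaw": -1,"xyz": [-6,0,0],"twist": 0},{"jaw": -1,"xyz": [-12,0,-1],"twist": 0},{"jaw": -1,"xyz": [-19,0,-1],"twist": 0},{"jaw": -1,"xyz": [-28,0,0],"twist": 0}]}}

```text
time: 40.72
ee_pos: [0.3482, -0.2591, 0.0698]
tcp_rot: [179.8, -0.1, 179.7]
wrist_force: [-6.3, 4.0, 16.2]
opening: 0.0349
grasp_force: 42.6
```

Emit:
{"method": "apply_moves", "body": {"motion": [{"jaw": -1,"xyz": [-9,0,1],"twist": 0},{"jaw": -1,"xyz": [-18,0,5],"twist": 0},{"jaw": -1,"xyz": [-27,0,9],"twist": 0},{"jaw": -1,"xyz": [-35,0,15],"twist": 0},{"jaw": -1,"xyz": [-42,0,21],"twist": 0}]}}

```text
time: 41.35
ee_pos: [0.3927, -0.2599, 0.0498]
tcp_rot: [179.9, 0.2, 179.7]
wrist_force: [3.3, 1.8, 13.9]
opening: 0.0351
grasp_force: 43.6
```

Emit:
{"method": "apply_moves", "body": {"motion": [{"jaw": -1,"xyz": [-6,0,7],"twist": 0},{"jaw": -1,"xyz": [-11,0,15],"twist": 0},{"jaw": -1,"xyz": [-14,0,21],"twist": 0},{"jaw": -1,"xyz": [-16,0,26],"twist": 0},{"jaw": -1,"xyz": [-16,0,26],"twist": 0}]}}

```text
time: 41.98
ee_pos: [0.4085, -0.2601, 0.0229]
tcp_rot: [179.9, 0.2, 179.7]
wrist_force: [5.3, -0.8, 6.9]
opening: 0.0353
grasp_force: 39.3
```

```bash
python3 -c "
from h import *
st(); held();to([.558,-.2595,.098],[.558,-.2595,.039])"
```

```text
41.98 [ 0.4085 -0.2601  0.0229] [179.93   0.18 179.72] q [-32.6  -2.2 -22.3  69.8   0.2 -32.3] tool z [ 0.0032  0.0013 -1.    ]
511 x [0.3392 0.3414] TCP-base 0.0694 y [-0.2773 -0.2487] z [0.0145 0.0466]
0.339 48 ztop 0.0341
0.349 110 ztop 0.0377
0.359 93 ztop 0.0401
0.369 97 ztop 0.0432
0.379 97 ztop 0.0466
0.389 66 ztop 0.048
[-149.8    1.4  -74.6]
[-149.6    1.4  -15.6]
```

Emit:
{"method": "apply_moves", "body": {"motion": [{"jaw": -1,"xyz": [0,0,-40],"twist": 0},{"jaw": -1,"xyz": [-30,1,-76],"twist": 0},{"jaw": -1,"xyz": [-85,1,-76],"twist": 0},{"jaw": -1,"xyz": [-135,1,-76],"twist": 0},{"jaw": -1,"xyz": [-147,1,-76],"twist": 0}]}}

```text
time: 42.65
ee_pos: [0.5556, -0.2589, 0.0959]
tcp_rot: [179.8, -0.1, 179.8]
wrist_force: [-1.4, 0.2, -2.8]
opening: 0.0353
grasp_force: 41.0
```

Emit:
{"method": "apply_moves", "body": {"motion": [{"jaw": -1,"xyz": [0,0,25],"twist": 0},{"jaw": -1,"xyz": [0,0,50],"twist": 0},{"jaw": -1,"xyz": [-1,0,57],"twist": 0},{"jaw": -1,"xyz": [-2,0,62],"twist": 0},{"jaw": -1,"xyz": [-2,0,65],"twist": 0}]}}

```text
time: 43.28
ee_pos: [0.5556, -0.2599, 0.0333]
tcp_rot: [179.9, 0.0, 179.7]
wrist_force: [0.9, -3.3, 4.0]
opening: 0.0349
grasp_force: 41.0
```

Emit:
{"method": "apply_moves", "body": {"motion": [{"jaw": -1,"xyz": [-1,0,3],"twist": 0},{"jaw": -1,"xyz": [-2,0,6],"twist": 0},{"jaw": -1,"xyz": [-2,0,9],"twist": 0},{"jaw": -1,"xyz": [-2,0,10],"twist": 0}]}}

```text
time: 43.78
ee_pos: [0.5576, -0.2601, 0.0243]
tcp_rot: [179.9, 0.0, 179.6]
wrist_force: [-7.7, -1.9, 21.2]
opening: 0.0348
grasp_force: 42.2
```

```bash
python3 -c "
from h import *
st(); held()"
```

```text
43.77 [ 0.5576 -0.2601  0.0243] [1.7992e+02 4.0000e-02 1.7963e+02] q [-25.   15.4  -2.9  71.7   0.1 -24.7] tool z [ 8.0e-04  1.5e-03 -1.0e+00]
560 x [0.4892 0.4897] TCP-base 0.0685 y [-0.2805 -0.245 ] z [0.0073 0.0537]
0.488 175 ztop 0.0512
0.498 115 ztop 0.0533
0.508 94 ztop 0.0535
0.518 62 ztop 0.0537
0.528 68 ztop 0.0534
0.538 46 ztop 0.054
```

Emit:
{"method": "apply_moves", "body": {"motion": [{"jaw": 0.3,"xyz": [0,0,0],"twist": 0},{"jaw": 0.3,"xyz": [0,0,0],"twist": 0},{"jaw": 0.3,"xyz": [0,0,0],"twist": 0}]}}

```text
time: 44.2
ee_pos: [0.5568, -0.2591, 0.0216]
tcp_rot: [179.8, -0.1, 179.7]
wrist_force: [-0.5, -0.2, 0.0]
opening: 0.0557
grasp_force: 0.0
```

Emit:
{"method": "apply_moves", "body": {"motion": [{"jaw": 0.3,"xyz": [0,0,-30],"twist": 0},{"jaw": 0.3,"xyz": [0,0,-85],"twist": 0},{"jaw": 1,"xyz": [0,0,-140],"twist": 0},{"jaw": 1,"xyz": [0,50,-165],"twist": 0},{"jaw": 1,"xyz": [0,110,-165],"twist": 0}]}}

```text
time: 44.82
ee_pos: [0.5587, -0.1496, 0.1899]
tcp_rot: [179.9, 0.1, 179.5]
wrist_force: [0.2, 0.5, -1.1]
opening: 0.0857
grasp_force: 0.0
```

Emit:
{"method": "apply_moves", "body": {"motion": [{"jaw": 1,"xyz": [-10,60,0],"twist": 0},{"jaw": 1,"xyz": [-20,120,0],"twist": 0},{"jaw": 1,"xyz": [-30,180,0],"twist": 0},{"jaw": 1,"xyz": [-40,240,0],"twist": 0},{"jaw": 1,"xyz": [-50,300,0],"twist": 0}]}}

```text
time: 45.45
ee_pos: [0.6096, 0.1519, 0.1882]
tcp_rot: [179.8, -0.1, 179.7]
wrist_force: [1.4, -0.5, -0.9]
opening: 0.0855
grasp_force: 0.0
```

Emit:
{"method": "apply_moves", "body": {"motion": [{"jaw": 1,"xyz": [-10,60,0],"twist": 0},{"jaw": 1,"xyz": [-14,110,0],"twist": 0},{"jaw": 1,"xyz": [-14,131,0],"twist": 0},{"jaw": 1,"xyz": [-14,131,0],"twist": 0}]}}

```text
time: 45.95
ee_pos: [0.624, 0.2817, 0.1881]
tcp_rot: [179.8, -0.1, 179.8]
wrist_force: [0.7, -0.5, -0.3]
opening: 0.0857
grasp_force: 0.0
```

```bash
python3 -c "
from h import *
st(); to([.6228,.281,.067])
p,d,W=cloud('top')
m=(W[...,2]>.038)&(W[...,2]<.07)&(W[...,0]>.45)&(W[...,0]<.64)
q=W[m&(abs(W[...,1]+.26)<.025)]; print(len(q),np.percentile(q,[2,50,98],0).round(4).tolist())
"
```

```text
45.95 [0.624  0.2817 0.1881] [ 1.7985e+02 -1.4000e-01  1.7977e+02] q [24.2 23.6 25.7 92.2  0.2 24.5] tool z [-0.0024  0.0026 -1.    ]
[  0.9  -1.  121.1]
446 [[0.4934, -0.2735, 0.04], [0.5436, -0.2571, 0.0495], [0.6041, -0.2426, 0.0581]]
```

Emit:
{"method": "apply_moves", "body": {"motion": [{"jaw": 1,"xyz": [1,-1,50],"twist": 0},{"jaw": 1,"xyz": [1,-1,100],"twist": 0},{"jaw": 1,"xyz": [1,-1,120],"twist": 0},{"jaw": 1,"xyz": [1,-1,120],"twist": 0},{"jaw": -1,"xyz": [1,-1,120],"twist": 0}]}}

```text
time: 46.62
ee_pos: [0.6244, 0.28, 0.0714]
tcp_rot: [179.8, 0.1, 179.6]
wrist_force: [0.3, 1.0, 0.5]
opening: 0.07
grasp_force: 0.0
```

Emit:
{"method": "apply_moves", "body": {"motion": [{"jaw": -1,"xyz": [0,0,0],"twist": 0},{"jaw": -1,"xyz": [0,0,0],"twist": 0},{"jaw": -1,"xyz": [0,0,0],"twist": 0}], "grip_force": 40}}

```text
time: 47.0
ee_pos: [0.6239, 0.2806, 0.0703]
tcp_rot: [179.7, 0.0, 179.7]
wrist_force: [-0.5, 1.2, 6.4]
opening: 0.035
grasp_force: 39.1
```

Emit:
{"method": "apply_moves", "body": {"motion": [{"jaw": -1,"xyz": [0,0,-35],"twist": 0},{"jaw": -1,"xyz": [30,-20,-75],"twist": 0},{"jaw": -1,"xyz": [75,-55,-75],"twist": 0},{"jaw": -1,"xyz": [120,-90,-75],"twist": 0},{"jaw": -1,"xyz": [165,-125,-75],"twist": 0}]}}

```text
time: 47.62
ee_pos: [0.4559, 0.1547, 0.1433]
tcp_rot: [179.8, -0.1, 179.7]
wrist_force: [-0.2, -0.2, -1.1]
opening: 0.0351
grasp_force: 40.6
```

Emit:
{"method": "apply_moves", "body": {"motion": [{"jaw": -1,"xyz": [35,-45,0],"twist": 0},{"jaw": -1,"xyz": [65,-95,0],"twist": 0},{"jaw": -1,"xyz": [90,-145,0],"twist": 0},{"jaw": -1,"xyz": [110,-200,0],"twist": 0},{"jaw": -1,"xyz": [125,-255,0],"twist": 0}]}}

```text
time: 48.25
ee_pos: [0.33, -0.0998, 0.1432]
tcp_rot: [179.9, -0.0, 179.7]
wrist_force: [1.4, -0.8, -2.7]
opening: 0.0352
grasp_force: 40.4
```

Emit:
{"method": "apply_moves", "body": {"motion": [{"jaw": -1,"xyz": [8,-55,0],"twist": 0},{"jaw": -1,"xyz": [14,-110,0],"twist": 0},{"jaw": -1,"xyz": [14,-165,0],"twist": 0},{"jaw": -1,"xyz": [14,-220,0],"twist": 0},{"jaw": -1,"xyz": [14,-228,0],"twist": 0}]}}

```text
time: 48.88
ee_pos: [0.315, -0.3288, 0.1416]
tcp_rot: [179.8, -0.1, 179.5]
wrist_force: [0.4, 1.0, -3.5]
opening: 0.0352
grasp_force: 40.9
```

```bash
python3 -c "
from h import *
st();to([.32,-.33,.066])"
```

```text
48.88 [ 0.315  -0.3288  0.1416] [ 1.7980e+02 -1.4000e-01  1.7948e+02] q [-46.3  -8.6 -14.9  83.9   0.  -45.7] tool z [-0.0024  0.0035 -1.    ]
[-5.2 -1.4 75.6]
```

Emit:
{"method": "apply_moves", "body": {"motion": [{"jaw": -1,"xyz": [-5,-3,35],"twist": 0},{"jaw": -1,"xyz": [-5,-3,65],"twist": 0},{"jaw": -1,"xyz": [-5,-3,74],"twist": 0},{"jaw": -1,"xyz": [-5,-3,74],"twist": 0}]}}

```text
time: 49.38
ee_pos: [0.3209, -0.3281, 0.0695]
tcp_rot: [179.8, -0.0, 179.7]
wrist_force: [-0.4, 5.7, 5.7]
opening: 0.0349
grasp_force: 40.7
```

Emit:
{"method": "apply_moves", "body": {"motion": [{"jaw": -1,"xyz": [0,0,2],"twist": 0},{"jaw": -1,"xyz": [-6,0,1],"twist": 0},{"jaw": -1,"xyz": [-12,0,0],"twist": 0},{"jaw": -1,"xyz": [-19,0,0],"twist": 0},{"jaw": -1,"xyz": [-28,0,1],"twist": 0}]}}

```text
time: 50.0
ee_pos: [0.3487, -0.329, 0.069]
tcp_rot: [179.9, -0.1, 179.7]
wrist_force: [-3.2, 2.5, 10.5]
opening: 0.0346
grasp_force: 41.0
```

Emit:
{"method": "apply_moves", "body": {"motion": [{"jaw": -1,"xyz": [-9,0,1],"twist": 0},{"jaw": -1,"xyz": [-18,0,5],"twist": 0},{"jaw": -1,"xyz": [-27,0,9],"twist": 0},{"jaw": -1,"xyz": [-35,0,15],"twist": 0},{"jaw": -1,"xyz": [-42,0,21],"twist": 0}]}}

```text
time: 50.62
ee_pos: [0.3923, -0.3296, 0.0482]
tcp_rot: [179.9, 0.1, 179.7]
wrist_force: [1.9, 1.8, 10.8]
opening: 0.0349
grasp_force: 41.4
```

Emit:
{"method": "apply_moves", "body": {"motion": [{"jaw": -1,"xyz": [-6,0,7],"twist": 0},{"jaw": -1,"xyz": [-11,0,15],"twist": 0},{"jaw": -1,"xyz": [-14,0,21],"twist": 0},{"jaw": -1,"xyz": [-16,0,25],"twist": 0},{"jaw": -1,"xyz": [-16,0,25],"twist": 0}]}}

```text
time: 51.25
ee_pos: [0.4086, -0.3297, 0.0228]
tcp_rot: [179.9, 0.1, 179.7]
wrist_force: [3.9, -0.1, 5.7]
opening: 0.0349
grasp_force: 39.5
```

```bash
python3 -c "
from h import *
st(); held();to([.558,-.3295,.098],[.558,-.3295,.039])"
```

```text
51.25 [ 0.4086 -0.3297  0.0228] [1.7991e+02 1.3000e-01 1.7973e+02] q [-39.    3.4 -16.7  69.9   0.2 -38.7] tool z [ 0.0023  0.0016 -1.    ]
618 x [0.3358 0.3382] TCP-base 0.0728 y [-0.3466 -0.3176] z [0.0159 0.0467]
0.339 108 ztop 0.0361
0.349 107 ztop 0.0389
0.359 108 ztop 0.0415
0.369 107 ztop 0.0438
0.379 109 ztop 0.0466
0.389 79 ztop 0.0487
[-149.6    1.   -74.8]
[-149.5    0.9  -15.8]
```

Emit:
{"method": "apply_moves", "body": {"motion": [{"jaw": -1,"xyz": [0,0,-40],"twist": 0},{"jaw": -1,"xyz": [-30,0,-76],"twist": 0},{"jaw": -1,"xyz": [-85,0,-76],"twist": 0},{"jaw": -1,"xyz": [-135,0,-76],"twist": 0},{"jaw": -1,"xyz": [-147,0,-76],"twist": 0}]}}

```text
time: 51.92
ee_pos: [0.5562, -0.3295, 0.0962]
tcp_rot: [179.8, -0.1, 179.8]
wrist_force: [-0.5, 1.0, -3.0]
opening: 0.0356
grasp_force: 40.9
```

Emit:
{"method": "apply_moves", "body": {"motion": [{"jaw": -1,"xyz": [0,0,25],"twist": 0},{"jaw": -1,"xyz": [0,0,50],"twist": 0},{"jaw": -1,"xyz": [-1,0,57],"twist": 0},{"jaw": -1,"xyz": [-2,0,62],"twist": 0},{"jaw": -1,"xyz": [-2,0,65],"twist": 0}]}}

```text
time: 52.55
ee_pos: [0.556, -0.3306, 0.0331]
tcp_rot: [179.9, -0.0, 179.7]
wrist_force: [-0.8, -0.2, 2.9]
opening: 0.0352
grasp_force: 40.5
```

Emit:
{"method": "apply_moves", "body": {"motion": [{"jaw": -1,"xyz": [-1,0,3],"twist": 0},{"jaw": -1,"xyz": [-2,0,6],"twist": 0},{"jaw": -1,"xyz": [-3,0,8],"twist": 0},{"jaw": -1,"xyz": [-3,0,9],"twist": 0}]}}

```text
time: 53.05
ee_pos: [0.5586, -0.3306, 0.0236]
tcp_rot: [179.8, -0.1, 179.6]
wrist_force: [-6.4, 0.8, 11.7]
opening: 0.0352
grasp_force: 41.0
```

```bash
python3 -c "
from h import *
st(); held()"
```

```text
53.05 [ 0.5586 -0.3306  0.0236] [ 1.7985e+02 -8.0000e-02  1.7965e+02] q [-30.7  20.    2.8  73.    0.1 -30.3] tool z [-0.0013  0.0027 -1.    ]
610 x [0.4864 0.4873] TCP-base 0.0722 y [-0.3506 -0.3153] z [0.0069 0.053 ]
0.489 229 ztop 0.0515
0.499 118 ztop 0.0528
0.509 83 ztop 0.053
0.519 73 ztop 0.053
0.529 62 ztop 0.0529
0.539 45 ztop 0.0522
```

Emit:
{"method": "apply_moves", "body": {"motion": [{"jaw": 0.3,"xyz": [0,0,0],"twist": 0},{"jaw": 0.3,"xyz": [0,0,0],"twist": 0},{"jaw": 0.3,"xyz": [0,0,0],"twist": 0}]}}

```text
time: 53.48
ee_pos: [0.5587, -0.3304, 0.0227]
tcp_rot: [179.8, -0.1, 179.7]
wrist_force: [0.4, 0.5, -0.5]
opening: 0.0554
grasp_force: 0.0
```

Emit:
{"method": "apply_moves", "body": {"motion": [{"jaw": 0.3,"xyz": [0,0,-30],"twist": 0},{"jaw": 0.3,"xyz": [0,0,-85],"twist": 0},{"jaw": -1,"xyz": [20,20,-125],"twist": 0},{"jaw": -1,"xyz": [60,60,-125],"twist": 0},{"jaw": -1,"xyz": [100,100,-125],"twist": 0}]}}

```text
time: 54.1
ee_pos: [0.4586, -0.2294, 0.1488]
tcp_rot: [179.8, -0.0, 179.7]
wrist_force: [0.5, -0.2, 2.0]
opening: 0.0012
grasp_force: 0.0
```

Emit:
{"method": "apply_moves", "body": {"motion": [{"jaw": -1,"xyz": [30,50,0],"twist": 0},{"jaw": -1,"xyz": [60,100,0],"twist": 0},{"jaw": -1,"xyz": [80,155,0],"twist": 0},{"jaw": -1,"xyz": [90,215,0],"twist": 0},{"jaw": -1,"xyz": [100,275,0],"twist": 0}]}}

```text
time: 54.72
ee_pos: [0.3604, 0.0469, 0.1498]
tcp_rot: [179.8, 0.0, 179.6]
wrist_force: [1.2, -0.1, 0.8]
opening: 0.0003
grasp_force: 0.0
```

```bash
cat >> h.py <<'E'
def bases():
    for n in('top','side'):
        p,d,W=cloud(n); o=[]
        z=W[...,2]
        for yc in(-.05,-.12,-.19,-.26,-.33):
            m=(z>.030)&(z<.07)&(W[...,0]>.44)&(W[...,0]<.68)&(abs(W[...,1]-yc)<(.014))
            q=W[m]; q=q[q[:,2]>.037]; o.append((np.percentile(q[:,0],[1,99]).round(4).tolist(),np.median(q[:,1]).round(4),len(q)))
        print(n,*o,sep='\n ')
    return p
E
python3 -c "
from h import *
st(); p=bases()
cv2.imwrite('pics/b1.png',cv2.resize(p[90:360,150:430,::-1],None,fx=2.1,fy=2.1,interpolation=2))
for n in('top','side'):
  p,d,W=cloud(n); m=(W[...,2]>.02)&(W[...,2]<.045)&(W[...,0]>.25)&(W[...,0]<.47)&(W[...,1]>0.02)&(W[...,1]<.47)&(p.min(-1)>120)
  l,s=max(comps(m,W),key=lambda a:a[1][4]); q=W[l]; print(n,s,cv2.minAreaRect(q[:,:2].astype(np.float32)*1000))
"
```

```text
54.73 [0.3604 0.0469 0.1498] [1.7980e+02 3.0000e-02 1.7962e+02] q [  7.3 -21.9 -24.5  87.3   0.2   7.7] tool z [ 5.0e-04  3.5e-03 -1.0e+00]
top
 ([0.4929, 0.6084], np.float64(-0.0498), 396)
 ([0.4904, 0.6047], np.float64(-0.1195), 396)
 ([0.4886, 0.6042], np.float64(-0.1889), 395)
 ([0.4929, 0.6078], np.float64(-0.2585), 388)
 ([0.4891, 0.6051], np.float64(-0.3283), 380)
side
 ([0.4897, 0.6044], np.float64(-0.0557), 359)
 ([0.488, 0.6041], np.float64(-0.1257), 381)
 ([0.4859, 0.6004], np.float64(-0.195), 436)
 ([0.4899, 0.6064], np.float64(-0.2649), 502)
 ([0.4868, 0.6023], np.float64(-0.3343), 579)
top [129 241  67  21 688] ((410.08770751953125, 290.03814697265625), (188.58482360839844, 30.317607879638672), 83.05733489990234)
side [178 166  47  70 861] ((398.0309753417969, 203.97666931152344), (363.5904235839844, 31.394742965698242), 83.84098815917969)
```

View pics/b1.png

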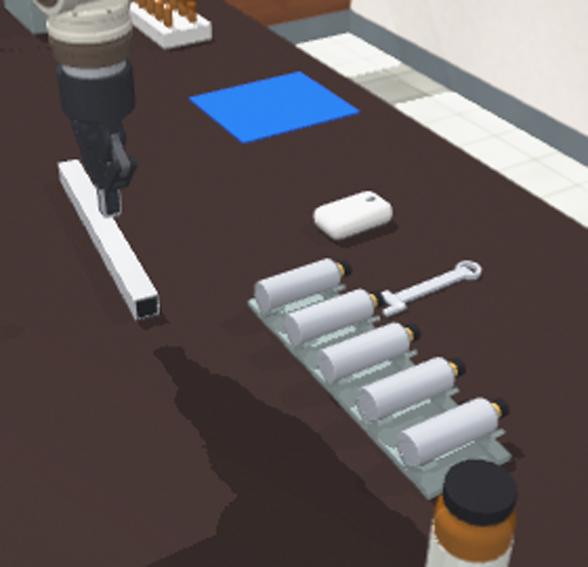

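Emit:
{"method": "apply_moves", "body": {"motion": [{"jaw": -1,"xyz": [-45,-45,0],"twist": 0},{"jaw": -1,"xyz": [-90,-90,0],"twist": 0},{"jaw": -1,"xyz": [-95,-97,50],"twist": 0},{"jaw": -1,"xyz": [-95,-97,98],"twist": 0},{"jaw": -1,"xyz": [-95,-97,98],"twist": 0}]}}

```text
time: 55.55
ee_pos: [0.4528, -0.0534, 0.0478]
tcp_rot: [179.8, -0.5, 179.5]
wrist_force: [-0.3, 0.5, -0.1]
opening: 0.0001
grasp_force: 0.0
```

Emit:
{"method": "apply_moves", "body": {"motion": [{"jaw": -1,"xyz": [-10,0,0],"twist": 0},{"jaw": -1,"xyz": [-18,0,0],"twist": 0},{"jaw": -1,"xyz": [-24,0,0],"twist": 0},{"jaw": -1,"xyz": [-28,0,0],"twist": 0},{"jaw": -1,"xyz": [-28,0,0],"twist": 0}]}}

```text
time: 56.18
ee_pos: [0.4824, -0.0521, 0.0518]
tcp_rot: [179.9, -0.2, 179.7]
wrist_force: [-10.2, -1.6, 8.6]
opening: -0.0
grasp_force: 5.0
```

```bash
python3 -c "
from h import *
st(); print(sensors.get_obs()['wrist_force']);bases()"
```

```text
56.17 [ 0.4824 -0.0521  0.0518] [179.86  -0.21 179.68] q [ -6.2  -2.8 -19.6  73.4   0.1  -5.9] tool z [-0.0037  0.0025 -1.    ]
[-10.16343488  -1.63143991   8.6014785 ]Traceback (most recent call last):
  File "<string>", line 3, in <module>
    st(); print(sensors.get_obs()['wrist_force']);bases()
                                                  ~~~~~^^
  File "h.py", line 48, in bases
    q=W[m]; q=q[q[:,2]>.037]; o.append((np.percentile(q[:,0],[1,99]).round(4).tolist(),np.median(q[:,1]).round(4),len(q)))
                                        ~~~~~~~~~~~~~^^^^^^^^^^^^^^^
    return _quantile_unchecked(
        a, q, axis, out, overwrite_input, method, keepdims, weights)
    return _ureduce(a,
                    func=_quantile_ureduce_func,
    ...<5 lines>...
                    overwrite_input=overwrite_input,
                    method=method)
    r = func(a, **kwargs)
    result = _quantile(arr,
                       quantiles=q,
    ...<2 lines>...
                       out=out,
                       weights=wgt)
    slices_having_nans = np.isnan(arr[-1, ...])
                                  ~~~^^^^^^^^^
IndexError: index -1 is out of bounds for axis 0 with size 0
```

Emit:
{"method": "apply_moves", "body": {"motion": [{"jaw": -1,"xyz": [30,0,0],"twist": 0},{"jaw": -1,"xyz": [60,40,-60],"twist": 0},{"jaw": -1,"xyz": [90,80,-98],"twist": 0},{"jaw": -1,"xyz": [120,100,-98],"twist": 0}]}}

```text
time: 56.72
ee_pos: [0.3645, 0.0496, 0.1527]
tcp_rot: [179.8, 0.2, 179.7]
wrist_force: [-0.6, 0.3, -0.3]
opening: -0.0001
grasp_force: 0.0
```

```bash
python3 -c "
from h import *
st(); bases()"
```

```text
56.73 [0.3645 0.0496 0.1527] [179.78   0.2  179.68] q [  7.6 -21.5 -23.9  87.3   0.2   7.9] tool z [ 0.0035  0.0039 -1.    ]
top
 ([0.4943, 0.6077], np.float64(-0.05), 393)
 ([0.4905, 0.6051], np.float64(-0.1194), 398)
 ([0.4886, 0.6033], np.float64(-0.1891), 394)
 ([0.4929, 0.608], np.float64(-0.2585), 386)
 ([0.4893, 0.6049], np.float64(-0.3285), 389)
side
 ([0.4915, 0.6058], np.float64(-0.0557), 348)
 ([0.4883, 0.6029], np.float64(-0.1258), 401)
 ([0.4856, 0.6001], np.float64(-0.1957), 458)
 ([0.4898, 0.606], np.float64(-0.2652), 504)
 ([0.4868, 0.6021], np.float64(-0.3346), 588)
```

Emit:
{"method": "apply_moves", "body": {"motion": [{"jaw": -1,"xyz": [-40,-45,0],"twist": 0},{"jaw": -1,"xyz": [-80,-90,0],"twist": 0},{"jaw": -1,"xyz": [-90,-100,50],"twist": 0},{"jaw": -1,"xyz": [-90,-100,101],"twist": 0},{"jaw": -1,"xyz": [-90,-100,101],"twist": 0}]}}

```text
time: 57.45
ee_pos: [0.4511, -0.0521, 0.0449]
tcp_rot: [179.8, -0.5, 179.6]
wrist_force: [0.4, 0.8, 0.5]
opening: -0.0003
grasp_force: 0.0
```

Emit:
{"method": "apply_moves", "body": {"motion": [{"jaw": -1,"xyz": [-15,0,0],"twist": 0},{"jaw": -1,"xyz": [-24,0,0],"twist": 0},{"jaw": -1,"xyz": [-29,0,0],"twist": 0},{"jaw": -1,"xyz": [-31,0,0],"twist": 0},{"jaw": -1,"xyz": [-31,0,0],"twist": 0}]}}

```text
time: 58.08
ee_pos: [0.4833, -0.0521, 0.0491]
tcp_rot: [179.8, -0.2, 179.7]
wrist_force: [-12.0, -0.7, 9.8]
opening: 0.0001
grasp_force: 5.7
```

Emit:
{"method": "apply_moves", "body": {"motion": [{"jaw": -1,"xyz": [31,0,0],"twist": 0},{"jaw": -1,"xyz": [31,-35,0],"twist": 0},{"jaw": -1,"xyz": [31,-70,0],"twist": 0},{"jaw": -1,"xyz": [31,-70,0],"twist": 0}]}}

```text
time: 58.58
ee_pos: [0.4535, -0.1235, 0.0488]
tcp_rot: [179.9, 0.0, 179.5]
wrist_force: [0.4, 1.0, 0.2]
opening: -0.0001
grasp_force: 0.0
```

Emit:
{"method": "apply_moves", "body": {"motion": [{"jaw": -1,"xyz": [-12,0,0],"twist": 0},{"jaw": -1,"xyz": [-22,0,0],"twist": 0},{"jaw": -1,"xyz": [-28,0,0],"twist": 0},{"jaw": -1,"xyz": [-31,0,0],"twist": 0},{"jaw": -1,"xyz": [-31,0,0],"twist": 0}]}}

```text
time: 59.2
ee_pos: [0.4827, -0.1214, 0.0477]
tcp_rot: [179.8, -0.3, 179.7]
wrist_force: [-11.0, 0.4, 8.0]
opening: -0.0001
grasp_force: 5.4
```

Emit:
{"method": "apply_moves", "body": {"motion": [{"jaw": -1,"xyz": [31,0,0],"twist": 0},{"jaw": -1,"xyz": [62,40,-60],"twist": 0},{"jaw": -1,"xyz": [90,90,-98],"twist": 0},{"jaw": -1,"xyz": [120,140,-98],"twist": 0},{"jaw": -1,"xyz": [120,170,-98],"twist": 0}]}}

```text
time: 59.82
ee_pos: [0.3643, 0.0502, 0.1479]
tcp_rot: [179.8, 0.1, 179.7]
wrist_force: [1.2, 0.6, -0.2]
opening: 0.0003
grasp_force: 0.0
```

```bash
python3 -c "
from h import *
st(); bases(); to([.4545,-.1895,.052])"
```

```text
59.83 [0.3643 0.0502 0.1479] [1.7980e+02 7.0000e-02 1.7971e+02] q [  7.7 -21.4 -24.3  86.9   0.2   8. ] tool z [ 0.0012  0.0036 -1.    ]
top
 ([0.4959, 0.611], np.float64(-0.0499), 396)
 ([0.4951, 0.61], np.float64(-0.1195), 400)
 ([0.4886, 0.6042], np.float64(-0.1894), 401)
 ([0.4927, 0.6081], np.float64(-0.2585), 391)
 ([0.4889, 0.6052], np.float64(-0.3284), 384)
side
 ([0.4925, 0.6076], np.float64(-0.0553), 349)
 ([0.492, 0.6072], np.float64(-0.1254), 395)
 ([0.4855, 0.6012], np.float64(-0.1952), 442)
 ([0.4898, 0.6058], np.float64(-0.265), 501)
 ([0.4868, 0.6021], np.float64(-0.3343), 583)
[ -90.  -241.5   94.4]
```

Emit:
{"method": "apply_moves", "body": {"motion": [{"jaw": -1,"xyz": [-40,-45,0],"twist": 0},{"jaw": -1,"xyz": [-80,-90,0],"twist": 0},{"jaw": -1,"xyz": [-90,-100,50],"twist": 0},{"jaw": -1,"xyz": [-90,-100,95],"twist": 0},{"jaw": -1,"xyz": [-90,-100,95],"twist": 0}]}}

```text
time: 60.55
ee_pos: [0.4522, -0.052, 0.0479]
tcp_rot: [179.8, -0.5, 179.7]
wrist_force: [-0.4, 0.1, 0.8]
opening: 0.0001
grasp_force: 0.0
```

Emit:
{"method": "apply_moves", "body": {"motion": [{"jaw": -1,"xyz": [-15,0,0],"twist": 0},{"jaw": -1,"xyz": [-25,0,0],"twist": 0},{"jaw": -1,"xyz": [-30,0,0],"twist": 0},{"jaw": -1,"xyz": [-33,0,0],"twist": 0},{"jaw": -1,"xyz": [-33,0,0],"twist": 0}]}}

```text
time: 61.18
ee_pos: [0.4864, -0.0521, 0.0522]
tcp_rot: [179.8, -0.2, 179.7]
wrist_force: [-12.5, 0.2, 9.2]
opening: -0.0002
grasp_force: 6.1
```

Emit:
{"method": "apply_moves", "body": {"motion": [{"jaw": -1,"xyz": [33,0,0],"twist": 0},{"jaw": -1,"xyz": [33,-35,0],"twist": 0},{"jaw": -1,"xyz": [33,-70,0],"twist": 0},{"jaw": -1,"xyz": [33,-70,0],"twist": 0}]}}

```text
time: 61.68
ee_pos: [0.4547, -0.1236, 0.0519]
tcp_rot: [179.9, 0.0, 179.5]
wrist_force: [-0.3, 0.4, 0.4]
opening: 0.0001
grasp_force: 0.0
```

Emit:
{"method": "apply_moves", "body": {"motion": [{"jaw": -1,"xyz": [-12,0,0],"twist": 0},{"jaw": -1,"xyz": [-22,0,0],"twist": 0},{"jaw": -1,"xyz": [-29,0,0],"twist": 0},{"jaw": -1,"xyz": [-33,0,0],"twist": 0},{"jaw": -1,"xyz": [-33,0,0],"twist": 0}]}}

```text
time: 62.3
ee_pos: [0.486, -0.1215, 0.0506]
tcp_rot: [179.8, -0.3, 179.7]
wrist_force: [-8.6, 1.2, 6.4]
opening: -0.0002
grasp_force: 4.2
```

Emit:
{"method": "apply_moves", "body": {"motion": [{"jaw": -1,"xyz": [33,0,0],"twist": 0},{"jaw": -1,"xyz": [33,-35,0],"twist": 0},{"jaw": -1,"xyz": [33,-70,0],"twist": 0},{"jaw": -1,"xyz": [33,-70,0],"twist": 0}]}}

```text
time: 62.8
ee_pos: [0.4537, -0.1932, 0.0505]
tcp_rot: [179.8, -0.1, 179.6]
wrist_force: [-0.2, 0.1, -0.2]
opening: -0.0001
grasp_force: 0.0
```

Emit:
{"method": "apply_moves", "body": {"motion": [{"jaw": -1,"xyz": [-12,0,0],"twist": 0},{"jaw": -1,"xyz": [-22,0,0],"twist": 0},{"jaw": -1,"xyz": [-29,0,0],"twist": 0},{"jaw": -1,"xyz": [-33,0,0],"twist": 0},{"jaw": -1,"xyz": [-33,0,0],"twist": 0}]}}

```text
time: 63.42
ee_pos: [0.4864, -0.1914, 0.0505]
tcp_rot: [179.8, -0.2, 179.7]
wrist_force: [-5.7, -1.0, 3.4]
opening: 0.0003
grasp_force: 2.6
```

Emit:
{"method": "apply_moves", "body": {"motion": [{"jaw": -1,"xyz": [33,0,0],"twist": 0},{"jaw": -1,"xyz": [33,-35,0],"twist": 0},{"jaw": -1,"xyz": [33,-70,0],"twist": 0},{"jaw": -1,"xyz": [33,-70,0],"twist": 0}]}}

```text
time: 63.92
ee_pos: [0.4536, -0.263, 0.0502]
tcp_rot: [179.8, -0.1, 179.6]
wrist_force: [0.3, 0.2, -0.0]
opening: 0.0001
grasp_force: 0.0
```

Emit:
{"method": "apply_moves", "body": {"motion": [{"jaw": -1,"xyz": [-12,0,0],"twist": 0},{"jaw": -1,"xyz": [-22,0,0],"twist": 0},{"jaw": -1,"xyz": [-29,0,0],"twist": 0},{"jaw": -1,"xyz": [-33,0,0],"twist": 0},{"jaw": -1,"xyz": [-33,0,0],"twist": 0}]}}

```text
time: 64.55
ee_pos: [0.486, -0.2614, 0.0502]
tcp_rot: [179.8, -0.2, 179.7]
wrist_force: [-4.1, 1.1, 1.4]
opening: -0.0
grasp_force: 2.0
```

Emit:
{"method": "apply_moves", "body": {"motion": [{"jaw": -1,"xyz": [33,0,0],"twist": 0},{"jaw": -1,"xyz": [33,-35,0],"twist": 0},{"jaw": -1,"xyz": [33,-70,0],"twist": 0},{"jaw": -1,"xyz": [33,-70,0],"twist": 0}]}}

```text
time: 65.05
ee_pos: [0.4529, -0.3333, 0.05]
tcp_rot: [179.8, -0.1, 179.6]
wrist_force: [-0.7, 0.6, 0.6]
opening: 0.0
grasp_force: 0.0
```

Emit:
{"method": "apply_moves", "body": {"motion": [{"jaw": -1,"xyz": [-12,0,0],"twist": 0},{"jaw": -1,"xyz": [-22,0,0],"twist": 0},{"jaw": -1,"xyz": [-29,0,0],"twist": 0},{"jaw": -1,"xyz": [-33,0,0],"twist": 0},{"jaw": -1,"xyz": [-33,0,0],"twist": 0}]}}

```text
time: 65.68
ee_pos: [0.4859, -0.3314, 0.05]
tcp_rot: [179.8, -0.1, 179.7]
wrist_force: [-2.1, 0.6, 1.2]
opening: -0.0001
grasp_force: 1.2
```

Emit:
{"method": "apply_moves", "body": {"motion": [{"jaw": -1,"xyz": [33,0,0],"twist": 0},{"jaw": -1,"xyz": [70,30,-50],"twist": 0},{"jaw": -1,"xyz": [90,80,-98],"twist": 0},{"jaw": -1,"xyz": [105,140,-98],"twist": 0},{"jaw": -1,"xyz": [115,200,-98],"twist": 0}]}}

```text
time: 66.3
ee_pos: [0.3736, -0.14, 0.1499]
tcp_rot: [179.9, 0.1, 179.6]
wrist_force: [1.3, -0.2, 0.1]
opening: 0.0003
grasp_force: 0.0
```

Emit:
{"method": "apply_moves", "body": {"motion": [{"jaw": 0,"xyz": [0,55,0],"twist": 0},{"jaw": 0,"xyz": [0,110,0],"twist": 0},{"jaw": 0,"xyz": [0,165,-20],"twist": 0},{"jaw": 0,"xyz": [0,190,-40],"twist": 0},{"jaw": 0,"xyz": [0,190,-40],"twist": 0}]}}

```text
time: 66.92
ee_pos: [0.3754, 0.0503, 0.1906]
tcp_rot: [179.8, 0.1, 179.9]
wrist_force: [0.8, -0.5, 0.4]
opening: 0.0428
grasp_force: 0.0
```

```bash
python3 -c "
from h import *
st(); bases()"
```

```text
66.92 [0.3754 0.0503 0.1906] [1.7978e+02 9.0000e-02 1.7989e+02] q [  7.5 -19.5 -18.3  91.1   0.2   7.6] tool z [ 0.0015  0.0038 -1.    ]
top
 ([0.4987, 0.6135], np.float64(-0.0499), 393)
 ([0.4984, 0.6134], np.float64(-0.1196), 398)
 ([0.4993, 0.6122], np.float64(-0.1893), 393)
 ([0.4983, 0.6131], np.float64(-0.2583), 390)
 ([0.4978, 0.6134], np.float64(-0.3283), 394)
side
 ([0.4957, 0.61], np.float64(-0.0559), 347)
 ([0.495, 0.6121], np.float64(-0.1262), 397)
 ([0.4959, 0.6119], np.float64(-0.1953), 439)
 ([0.4954, 0.6115], np.float64(-0.2649), 499)
 ([0.4955, 0.6115], np.float64(-0.3347), 579)
```

```bash
cat >> h.py <<'E'
def bar():
    for n in('top','side'):
        p,d=camera(n); G=onplane(n,.030)
        m=(p.min(-1)>125)&(G[...,0]>.28)&(G[...,0]<.485)&(G[...,1]>-.42)&(G[...,1]<.47)
        _,_,W=None,None,None
        l,s=max(comps(m,G),key=lambda a:a[1][4]); q=G[l][:,:2]; r=cv2.minAreaRect(q.astype(np.float32)*1000)
        print(n,s,np.round(r[0],1),np.round(r[1],1),round(r[2],2),"y range",np.percentile(q[:,1],[.2,99.8]).round(4))
E
python3 -c "
from h import *
bar()
p,d,W=cloud('side'); m=(W[...,2]>.018)&(W[...,2]<.045)&(W[...,0]>.25)&(W[...,0]<.48)&(W[...,1]>0.0)&(W[...,1]<.47)&(p.min(-1)>110)
l,s=max(comps(m,W),key=lambda a:a[1][4]); q=W[l]; print(s,cv2.minAreaRect(q[:,:2].astype(np.float32)*1000))
"
```

```text
top [ 194  227   68   75 4402] [373.7 106.9] [207.2 178.3] 6.99 y range [0.009  0.1992]
side [ 178  166   47   76 1037] [392.7 188.9] [395.3  38.2] 83.8 y range [0.0017 0.3834]
[178 166  47  71 911] ((398.10546875, 205.53701782226562), (367.59075927734375, 30.978904724121094), 83.6679916381836)
```

Emit:
{"method": "apply_moves", "body": {"motion": [{"jaw": 1,"xyz": [0,-40,-20],"twist": -0.18},{"jaw": 1,"xyz": [0,-80,-20],"twist": -0.36},{"jaw": 1,"xyz": [0,-120,-20],"twist": -0.54},{"jaw": 1,"xyz": [0,-160,-20],"twist": -0.72},{"jaw": 1,"xyz": [0,-200,-20],"twist": -0.9}]}}

```text
time: 67.8
ee_pos: [0.3732, -0.1512, 0.2081]
tcp_rot: [179.8, 0.1, -130.4]
wrist_force: [1.0, -0.3, -0.9]
opening: 0.0852
grasp_force: 0.0
```

Emit:
{"method": "apply_moves", "body": {"motion": [{"jaw": 1,"xyz": [0,0,0],"twist": -0.18},{"jaw": 1,"xyz": [0,0,0],"twist": -0.36},{"jaw": 1,"xyz": [0,0,0],"twist": -0.54},{"jaw": 1,"xyz": [0,0,0],"twist": -0.55}]}}

```text
time: 68.3
ee_pos: [0.3734, -0.1497, 0.2081]
tcp_rot: [179.9, 0.2, -99.3]
wrist_force: [-0.1, 0.1, -0.4]
opening: 0.0854
grasp_force: 0.0
```

```bash
python3 -c "
from h import *
st()
for n,f in(('top','top0.npz'),('top',None),('side','side0.npz'),('side',None)):
  p,d,W=cloud(n,f); m=(W[...,2]>.018)&(W[...,2]<.045)&(W[...,0]>.25)&(W[...,0]<.48)&(W[...,1]>-.05)&(W[...,1]<.47)&(p.min(-1)>110)
  l,s=max(comps(m,W),key=lambda a:a[1][4]); q=W[l]; print(n,f,s,cv2.minAreaRect(q[:,:2].astype(np.float32)*1000))
"
```

```text
68.3 [ 0.3734 -0.1497  0.2081] [ 1.7985e+02  1.7000e-01 -9.9280e+01] q [-2.190e+01 -1.570e+01 -1.350e+01  9.240e+01  1.000e-01 -1.027e+02] tool z [-0.0021  0.0033 -1.    ]
top top0.npz [ 119  240  128   29 1368] ((401.9903259277344, 233.09164428710938), (359.97918701171875, 31.682462692260742), 83.44554901123047)
top None [ 129  241  128   29 1379] ((400.2881164550781, 204.40621948242188), (362.03656005859375, 31.501117706298828), 83.49656677246094)
side side0.npz [175 162  46  69 859] ((399.948486328125, 233.073974609375), (362.3465270996094, 31.34805679321289), 83.85993957519531)
side None [178 166  47  70 908] ((398.3583068847656, 206.16897583007812), (368.70416259765625, 31.38865852355957), 83.92138671875)
```

```bash
python3 -c "
from h import *
to([.3995,.205,.15],[.3995,.205,.017])"
```

```text
[-353.8   32.2   59.4]
[-353.4   31.9  192.4]
```

Emit:
{"method": "apply_moves", "body": {"motion": [{"jaw": 1,"xyz": [-60,6,10],"twist": -0.05},{"jaw": 1,"xyz": [-120,12,20],"twist": -0.05},{"jaw": 1,"xyz": [-180,18,30],"twist": -0.05},{"jaw": 1,"xyz": [-240,24,40],"twist": -0.05},{"jaw": 1,"xyz": [-300,28,50],"twist": -0.05}]}}

```text
time: 69.03
ee_pos: [0.3936, 0.1536, 0.1593]
tcp_rot: [180.0, 0.2, -96.5]
wrist_force: [0.7, -0.5, 0.6]
opening: 0.0854
grasp_force: 0.0
```

Emit:
{"method": "apply_moves", "body": {"motion": [{"jaw": 1,"xyz": [-54,4,10],"twist": 0},{"jaw": 1,"xyz": [-54,4,10],"twist": 0},{"jaw": 1,"xyz": [-54,4,10],"twist": 0}]}}

```text
time: 69.4
ee_pos: [0.3955, 0.2056, 0.1495]
tcp_rot: [179.9, 0.1, -96.4]
wrist_force: [1.6, -0.3, -0.1]
opening: 0.0849
grasp_force: 0.0
```

```bash
python3 -c "
from h import *
st();to([.3995,.205,.019])"
```

```text
69.4 [0.3955 0.2056 0.1495] [ 1.7988e+02  1.3000e-01 -9.6360e+01] q [ 27.4 -10.1 -15.4  84.8   0.2 -56.3] tool z [-0.0019  0.0025 -1.    ]
[  0.4  -4.3 130.5]
```

Emit:
{"method": "apply_moves", "body": {"motion": [{"jaw": 1,"xyz": [0,-4,50],"twist": 0},{"jaw": 1,"xyz": [0,-4,95],"twist": 0},{"jaw": 1,"xyz": [0,-4,120],"twist": 0},{"jaw": 1,"xyz": [0,-4,129],"twist": 0},{"jaw": 1,"xyz": [0,-4,129],"twist": 0}]}}

```text
time: 70.03
ee_pos: [0.3999, 0.2051, 0.0212]
tcp_rot: [179.9, 0.2, -96.4]
wrist_force: [0.0, 0.6, 0.8]
opening: 0.0856
grasp_force: 0.0
```

Emit:
{"method": "apply_moves", "body": {"motion": [{"jaw": -1,"xyz": [0,0,0],"twist": 0},{"jaw": -1,"xyz": [0,0,0],"twist": 0},{"jaw": -1,"xyz": [0,0,0],"twist": 0},{"jaw": -1,"xyz": [0,0,0],"twist": 0},{"jaw": -1,"xyz": [0,0,0],"twist": 0}], "grip_force": 60}}

```text
time: 70.65
ee_pos: [0.4001, 0.206, 0.0214]
tcp_rot: [180.0, 0.2, -96.3]
wrist_force: [1.1, -0.7, 5.5]
opening: 0.0289
grasp_force: 61.8
```

Emit:
{"method": "apply_moves", "body": {"motion": [{"jaw": -1,"xyz": [0,0,-10],"twist": 0},{"jaw": -1,"xyz": [0,0,-30],"twist": 0},{"jaw": -1,"xyz": [0,0,-30],"twist": 0}]}}

```text
time: 71.03
ee_pos: [0.4, 0.206, 0.0516]
tcp_rot: [180.0, 0.2, -96.3]
wrist_force: [0.8, 0.0, -4.3]
opening: 0.0291
grasp_force: 60.7
```

```bash
python3 -c "
from h import *
st();to([.446,-.189,.06])"
```

```text
71.03 [0.4    0.206  0.0516] [179.97   0.22 -96.28] q [ 27.1  -8.  -24.4  73.5   0.2 -56.6] tool z [-1.0e-04  3.8e-03 -1.0e+00]
[387.6 -88.9  -9.9]
```

Emit:
{"method": "apply_moves", "body": {"motion": [{"jaw": -1,"xyz": [50,-6,-10],"twist": -0.05},{"jaw": -1,"xyz": [105,-14,-10],"twist": -0.104},{"jaw": -1,"xyz": [160,-24,-10],"twist": -0.104},{"jaw": -1,"xyz": [215,-36,-10],"twist": -0.104},{"jaw": -1,"xyz": [270,-50,-10],"twist": -0.104}]}}

```text
time: 71.65
ee_pos: [0.4191, -0.0699, 0.059]
tcp_rot: [179.9, 0.2, -90.3]
wrist_force: [0.7, -0.3, -4.0]
opening: 0.0286
grasp_force: 60.6
```

```bash
python3 -c "
from h import *
st();to([.446,-.189,.06],[.446,-.189,.024])"
```

```text
71.65 [ 0.4191 -0.0699  0.059 ] [179.89   0.19 -90.31] q [ -9.6 -11.6 -26.7  75.    0.2 -99.3] tool z [-0.0019  0.0034 -1.    ]
[119.  -27.5  -1.4]
[119.1 -27.6  34.6]
```

Emit:
{"method": "apply_moves", "body": {"motion": [{"jaw": -1,"xyz": [45,-10,0],"twist": 0},{"jaw": -1,"xyz": [90,-20,0],"twist": 0},{"jaw": -1,"xyz": [119,-27,0],"twist": 0},{"jaw": -1,"xyz": [119,-27,10],"twist": 0},{"jaw": -1,"xyz": [119,-27,20],"twist": 0}]}}

```text
time: 72.28
ee_pos: [0.4453, -0.1866, 0.0378]
tcp_rot: [179.8, 0.2, -90.3]
wrist_force: [0.5, 0.8, -4.9]
opening: 0.0285
grasp_force: 60.7
```

Emit:
{"method": "apply_moves", "body": {"motion": [{"jaw": -1,"xyz": [0,0,8],"twist": 0},{"jaw": -1,"xyz": [0,0,15],"twist": 0},{"jaw": -1,"xyz": [0,0,17],"twist": 0},{"jaw": -1,"xyz": [0,0,17],"twist": 0}]}}

```text
time: 72.78
ee_pos: [0.4461, -0.1871, 0.0225]
tcp_rot: [179.9, 0.2, -90.3]
wrist_force: [0.3, -0.9, -4.4]
opening: 0.0289
grasp_force: 60.7
```

```bash
python3 -c "
from h import *
st();print(sensors.get_obs()['wrist_force'])"
```

```text
72.78 [ 0.4461 -0.1871  0.0225] [ 1.7993e+02  1.7000e-01 -9.0300e+01] q [-2.280e+01 -2.000e+00 -2.220e+01  6.990e+01  1.000e-01 -1.125e+02] tool z [-0.0012  0.003  -1.    ]
[ 0.32196473 -0.90924635 -4.37905389]
```

Emit:
{"method": "apply_moves", "body": {"motion": [{"jaw": -1,"xyz": [2,0,1],"twist": 0},{"jaw": -1,"xyz": [2,0,2],"twist": 0},{"jaw": -1,"xyz": [2,0,2],"twist": 0}]}}

```text
time: 73.15
ee_pos: [0.4463, -0.1896, 0.0214]
tcp_rot: [180.0, 0.1, -90.3]
wrist_force: [-3.4, -0.2, 5.8]
opening: 0.0289
grasp_force: 61.8
```

Emit:
{"method": "apply_moves", "body": {"motion": [{"jaw": 0.0,"xyz": [0,0,0],"twist": 0},{"jaw": 0.0,"xyz": [0,0,0],"twist": 0},{"jaw": 0.0,"xyz": [0,0,0],"twist": 0}]}}

```text
time: 73.53
ee_pos: [0.4461, -0.1894, 0.0206]
tcp_rot: [179.9, 0.2, -90.3]
wrist_force: [-3.0, -1.1, 4.3]
opening: 0.0425
grasp_force: 2.5
```

Emit:
{"method": "apply_moves", "body": {"motion": [{"jaw": 0.0,"xyz": [0,0,-20],"twist": 0},{"jaw": 0.0,"xyz": [0,0,-50],"twist": 0},{"jaw": -1,"xyz": [0,40,-90],"twist": 0},{"jaw": -1,"xyz": [-40,60,-130],"twist": 0},{"jaw": -1,"xyz": [-90,60,-150],"twist": 0}]}}

```text
time: 74.15
ee_pos: [0.3864, -0.0991, 0.173]
tcp_rot: [-179.9, 0.1, -90.5]
wrist_force: [1.6, 0.0, -0.4]
opening: -0.0
grasp_force: 0.0
```

Emit:
{"method": "apply_moves", "body": {"motion": [{"jaw": -1,"xyz": [-60,0,0],"twist": 0},{"jaw": -1,"xyz": [-120,0,0],"twist": 0},{"jaw": -1,"xyz": [-180,0,0],"twist": 0},{"jaw": -1,"xyz": [-230,0,0],"twist": 0},{"jaw": -1,"xyz": [-230,0,0],"twist": 0}]}}

```text
time: 74.78
ee_pos: [0.3877, 0.1336, 0.1712]
tcp_rot: [179.9, 0.2, -90.0]
wrist_force: [0.1, 0.4, -0.2]
opening: 0.0002
grasp_force: 0.0
```

```bash
python3 -c "
from h import *
st(); bar(); bases()
for n in('top','side'):
  p,d,W=cloud(n); m=(W[...,2]>.018)&(W[...,2]<.045)&(W[...,0]>.35)&(W[...,0]<.475)&(W[...,1]>-.42)&(W[...,1]<.05)&(p.min(-1)>110)
  l,s=max(comps(m,W),key=lambda a:a[1][4]); q=W[l]; print(n,s,cv2.minAreaRect(q[:,:2].astype(np.float32)*1000))
"
```

```text
74.78 [0.3877 0.1336 0.1712] [179.92   0.21 -90.02] q [ 18.9 -15.1 -17.1  88.    0.2 -71.1] tool z [-0.0014  0.0037 -1.    ]
top [ 143  225   80   76 4566] [373.1 235.2] [248.5 173.7] 20.0 y range [0.1215 0.3439]
side [ 246  229   99  113 2445] [ 437.8 -200.9] [375.7  44.9] 89.66 y range [-0.384  -0.0143]
top
 ([0.4987, 0.614], np.float64(-0.0501), 395)
 ([0.4983, 0.6133], np.float64(-0.1195), 396)
 ([0.4989, 0.6133], np.float64(-0.1889), 392)
 ([0.4985, 0.614], np.float64(-0.2583), 389)
 ([0.4977, 0.6137], np.float64(-0.3283), 393)
side
 ([0.4957, 0.6113], np.float64(-0.0556), 345)
 ([0.4952, 0.6118], np.float64(-0.1257), 388)
 ([0.4958, 0.6111], np.float64(-0.1956), 446)
 ([0.4952, 0.6113], np.float64(-0.2649), 497)
 ([0.4958, 0.6118], np.float64(-0.3343), 572)
top [ 270  236  129   15 1393] ((447.1931457519531, -191.2446746826172), (360.18621826171875, 30.967111587524414), 89.51297760009766)
side [ 246  229   99  107 1947] ((445.06170654296875, -191.47865295410156), (361.1839904785156, 32.81666564941406), 89.70529174804688)
```

Emit:
{"method": "apply_moves", "body": {"motion": [{"jaw": -1,"xyz": [60,0,0],"twist": 0},{"jaw": -1,"xyz": [120,0,0],"twist": 0},{"jaw": -1,"xyz": [180,0,0],"twist": 0},{"jaw": -1,"xyz": [240,-5,0],"twist": 0},{"jaw": -1,"xyz": [295,-8,0],"twist": 0}]}}

```text
time: 75.7
ee_pos: [0.3936, -0.1675, 0.1708]
tcp_rot: [180.0, 0.2, -90.5]
wrist_force: [1.4, 0.5, -0.1]
opening: 0.0001
grasp_force: 0.0
```

Emit:
{"method": "apply_moves", "body": {"motion": [{"jaw": -1,"xyz": [28,0,20],"twist": 0},{"jaw": -1,"xyz": [28,0,70],"twist": 0},{"jaw": -1,"xyz": [28,0,120],"twist": 0},{"jaw": -1,"xyz": [28,0,144],"twist": 0},{"jaw": -1,"xyz": [28,0,144],"twist": 0}]}}

```text
time: 76.32
ee_pos: [0.3923, -0.1922, 0.0249]
tcp_rot: [179.8, 0.3, -90.4]
wrist_force: [-1.2, 0.8, -0.8]
opening: 0.0001
grasp_force: 0.0
```

```bash
python3 -c "
from h import *
st();to([.4463,-.1895,.025])"
```

```text
76.33 [ 0.3923 -0.1922  0.0249] [179.75   0.25 -90.43] q [-2.620e+01 -8.500e+00 -2.790e+01  7.090e+01  1.000e-01 -1.157e+02] tool z [-0.0043  0.0045 -1.    ]
[ -3.1 -53.9  -0.3]
```

Emit:
{"method": "apply_moves", "body": {"motion": [{"jaw": -1,"xyz": [-2,-20,0],"twist": 0},{"jaw": -1,"xyz": [-2,-32,0],"twist": 0},{"jaw": -1,"xyz": [-2,-40,0],"twist": 0},{"jaw": -1,"xyz": [-2,-46,0],"twist": 0},{"jaw": -1,"xyz": [-2,-50,0],"twist": 0}]}}

```text
time: 76.95
ee_pos: [0.4438, -0.1908, 0.0277]
tcp_rot: [179.9, 0.1, -90.4]
wrist_force: [-8.1, -0.2, 7.6]
opening: 0.0001
grasp_force: 4.2
```

Emit:
{"method": "apply_moves", "body": {"motion": [{"jaw": -1,"xyz": [0,-1,0],"twist": 0},{"jaw": -1,"xyz": [0,-2,0],"twist": 0},{"jaw": -1,"xyz": [0,-2,0],"twist": 0}]}}

```text
time: 77.32
ee_pos: [0.4457, -0.1908, 0.0277]
tcp_rot: [179.9, 0.1, -90.4]
wrist_force: [-6.9, 1.3, 6.5]
opening: -0.0
grasp_force: 3.5
```

Still only sliding friction; continue until the force rises.

Emit:
{"method": "apply_moves", "body": {"motion": [{"jaw": -1,"xyz": [0,-1,0],"twist": 0},{"jaw": -1,"xyz": [0,-2,0],"twist": 0},{"jaw": -1,"xyz": [0,-2,0],"twist": 0}]}}

```text
time: 77.7
ee_pos: [0.4475, -0.1908, 0.0277]
tcp_rot: [179.9, 0.1, -90.4]
wrist_force: [-7.3, 1.1, 6.5]
opening: -0.0001
grasp_force: 4.1
```

Emit:
{"method": "apply_moves", "body": {"motion": [{"jaw": -1,"xyz": [0,-1,0],"twist": 0},{"jaw": -1,"xyz": [0,-2,0],"twist": 0},{"jaw": -1,"xyz": [0,-2,0],"twist": 0}]}}

```text
time: 78.08
ee_pos: [0.4477, -0.1908, 0.0277]
tcp_rot: [179.7, 0.1, -90.4]
wrist_force: [-19.8, 0.3, 14.7]
opening: 0.0001
grasp_force: 9.7
```

Emit:
{"method": "apply_moves", "body": {"motion": [{"jaw": -1,"xyz": [0,10,0],"twist": 0},{"jaw": -1,"xyz": [0,50,0],"twist": 0},{"jaw": -1,"xyz": [0,60,-60],"twist": 0},{"jaw": -1,"xyz": [-50,60,-110],"twist": 0},{"jaw": -1,"xyz": [-110,60,-140],"twist": 0}]}}

```text
time: 78.7
ee_pos: [0.3911, -0.0911, 0.1638]
tcp_rot: [-179.8, 0.1, -90.5]
wrist_force: [1.9, 0.5, -0.5]
opening: 0.0002
grasp_force: 0.0
```

Emit:
{"method": "apply_moves", "body": {"motion": [{"jaw": -1,"xyz": [-60,0,0],"twist": 0},{"jaw": -1,"xyz": [-120,0,0],"twist": 0},{"jaw": -1,"xyz": [-180,0,0],"twist": 0},{"jaw": -1,"xyz": [-220,0,0],"twist": 0},{"jaw": -1,"xyz": [-220,0,0],"twist": 0}]}}

```text
time: 79.32
ee_pos: [0.3919, 0.1309, 0.1621]
tcp_rot: [180.0, 0.2, -90.1]
wrist_force: [-0.8, 0.1, -0.6]
opening: 0.0001
grasp_force: 0.0
```

```bash
python3 -c "
from h import *
st(); bases()
for n in('top','side'):
  p,d,W=cloud(n); m=(W[...,2]>.018)&(W[...,2]<.045)&(W[...,0]>.35)&(W[...,0]<.4905)&(W[...,1]>-.42)&(W[...,1]<.05)&(p.min(-1)>130)
  l,s=max(comps(m,W),key=lambda a:a[1][4]); q=W[l]; print(n,s,cv2.minAreaRect(q[:,:2].astype(np.float32)*1000))
  if n=='top':
    cv2.imwrite('pics/f.png',cv2.resize(p[120:270,220:450,::-1],None,fx=3.4,fy=3.4,interpolation=2))
    G=onplane('top',.03); e=np.array([G[max(np.where(l[:,u])[0]),u,:2] for u in range(285,385)]); print(np.polyfit(e[:,1],e[:,0],1))
"
```

```text
79.33 [0.3919 0.1309 0.1621] [179.99   0.22 -90.09] q [ 18.3 -14.8 -17.9  86.9   0.2 -71.6] tool z [-2.0e-04  3.9e-03 -1.0e+00]
top
 ([0.4987, 0.6142], np.float64(-0.05), 395)
 ([0.498, 0.6136], np.float64(-0.1196), 397)
 ([0.4997, 0.6136], np.float64(-0.1892), 391)
 ([0.4983, 0.6132], np.float64(-0.2584), 392)
 ([0.4979, 0.613], np.float64(-0.3286), 388)
side
 ([0.4957, 0.61], np.float64(-0.0556), 333)
 ([0.4953, 0.611], np.float64(-0.1258), 388)
 ([0.4959, 0.6114], np.float64(-0.1953), 440)
 ([0.4955, 0.6112], np.float64(-0.265), 510)
 ([0.4956, 0.6109], np.float64(-0.334), 571)
top [ 270  226  129   14 1300] ((476.55255126953125, -190.99952697753906), (360.3478088378906, 29.61402130126953), 89.51583862304688)
[0.00237749 0.46403535]
side [ 257  226  101  104 1904] ((474.5579833984375, -191.69161987304688), (361.131591796875, 32.145172119140625), 89.69392395019531)
```

View pics/f.png

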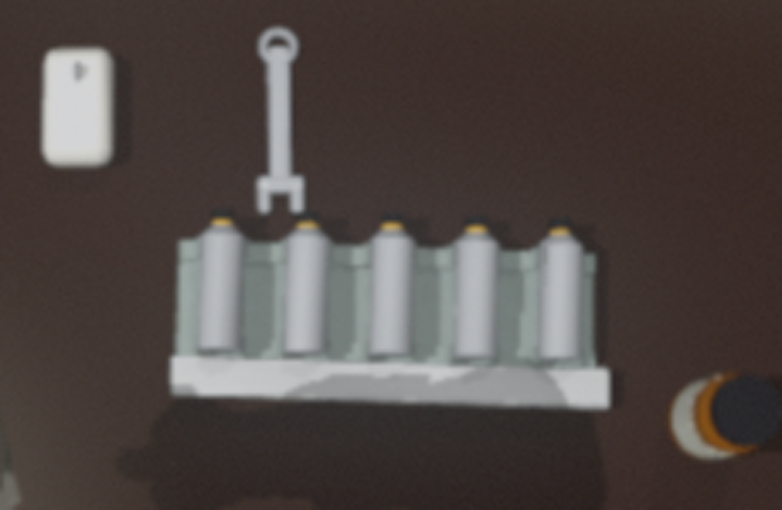

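The top view shows all five cylinders in their slots with their caps pointing away. The bar is flush along the front, from about (170,375) to (610,390), and the mouse, wrench and jar are undisturbed.

```bash
python3 -c "
from workcell import bot
print(bot.job_done())"
```

```text
the job is handed in; nothing more can be done
None
```

The job is handed in at about 79 s: all five cylinders lie in the cradle, caps pointing away and bases about 6–7 mm inside the front face, and the straightedge is flush against it, about 2 mm off centre by the camera measurement.

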